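Load discs onto a pallet tray with a spatula and slide it into the machine

ROBOT

A 6-joint arm with a two-finger parallel gripper is mounted at the origin on the work surface. World frame = base frame: x ahead of the robot, y to its left, z up, the work surface at z = 0. Lengths are in m, angles in rad, forces in N, time in s.
With the tool pointing down it reaches from about 0.35 to 0.975 m from the base axis. Payload 4.9 kg.
Tool frame: the origin (TCP) lies at the centre of the arm's flange, where the gripper is bolted on; the fingertips stand 173 mm ahead of it and the grasp point (between the pads) lies 155 mm ahead of it (ctrl.finger_overhang is the distance from the TCP to the fingertips, in m); z points along the fingers, y is the direction in which the jaws open and shut (so a half turn about z gives the same grasp; the last joint's range is limited). The gripper opens to 85 mm and grips with 20 to 120 N. Pads are 22 mm wide; open, the fingers measure 114 mm over their backs; the gripper's body (76 mm by 85 mm) begins 54 mm behind the grasp point. The pads swing forward as they close: fully open they stand 13 mm farther back than shut.
Start: joints at [1.208, 0.053, 1.613, -0, 1.476, -0.119], TCP at [0.151, 0.607, 0.405] pointing down, gripper open.
Joint ranges: [-3.01, 3.01], [-1.01, 2.22], [0.06, 2.58], [-1.02, 4.17], [0.09, 2.62], [-3.14, 3.14]. Speed limits (rad/s): [2.57, 2.57, 3.14, 3.14, 3.14, 3.14].

INTERFACE

Orientations are given as a rotation vector (axis times angle).
In Python, from station import ctrl, eyes, spotter gives the robot as it stands.
- The arm moves only by the shell command python3 -m crank 'ROWS' [FORCE]. ROWS is JSON, a list of rows, each a list of 7 numbers: the turn, a rotation vector about the tool's x, y, z in rad, then the shift along the tool's x, y, z in mm, then the closure, from -1 (fully open) to 1 (shut). A call has 1 to 8 rows; each row shifts and turns the pose as measured when the row begins, along the tool's axes as they then stand; what a row does not reach is not made up. A row lasts 1/12 s, in which the tool goes at most 41.7 mm and 7.16 degrees, less where a joint would pass 70% of its speed; a pose out of reach is approached as far as the arm can. A call is refused whole if a number of a shift passes 41.7 or a number of a turn 0.125, either way. A call with a gripper value outside its range is refused whole. The fingers move at their own pace and stop on an object; FORCE is the grip in N (left out, the last holds). Time passes only in rows, so rows that do not move let the fingers close. It gives the time, the measured TCP pose, the force and the opening at its end, in the units of the state.
- ctrl.get_obs(): the state, without advancing time (a new reading comes with each control period).
- eyes.get_image(name): name is "side" or "top" or "wrist"; returns a dict with "image" (420x560x3 uint8, red, green, blue), "vertical_fov" (degrees; the focal length in pixels is half the picture's height over the tangent of half this angle, whatever the lens; pixels are square), "cx", "cy" (the principal point, pixels), "dist" ([k1, k2, p1, p2, k3] as OpenCV has them; the pictures are not rectified), "rvec" (rotation vector, rad) and "tvec" (3), from world to camera coordinates, as OpenCV has them; the wrist camera has in their place "mount" (4x4, takes a point from camera to tool coordinates, whose origin is the TCP and whose axes are the flange's). Camera axes: x right, y down, z forward; pixel columns grow to the right and rows downward; lengths in m; the calibration is good to about 2 mm. A picture is of the moment at which its call begins: read the wrist's pose just before it. There is no depth.
- ctrl.finish_job(): hands the job in, once; it reports no verdict.
Trained networks look in a picture, given as the dict that the camera call returned (one of the last four; its "shot" number tells which), for a name from the list of things; names that differ only in an ending like _2 or _b are one class to them, and where a whole thing is asked for, a point or a joint stands for the part that bears it (a point fixed in the world has none). Each returns a list of dicts, best first, with "confidence" (0 to 1); they miss things now and then, are a little off and sometimes report something else, mostly with a low value. They report only what shows in the picture. A call takes as long as a camera call. They do not tell look-alikes from the thing itself.
- spotter.look_for(query, picture): "centre" ([x, y, z] in m, in world coordinates, good to about 4 mm: the middle of the surface that is visible of it).
- spotter.outline_of(query, picture): "region" (420x560 bool, what is visible of it).
- spotter.mark_of(query, picture): "centre" ([x, y, z] in m, in world coordinates, good to about 4 mm: a listed point, or the origin of a listed thing).
The state is a dict: "t": time; "q": joint angles; "dq": joint speeds; "effort": joint torques, N m; "tool_pos": TCP position; "tool_rot": TCP orientation; "contact_force": force on the tool from outside, world axes, zero at the start; "wrist_torque": the same for the moment, N m; "opening": finger opening in m.
Only numpy, scipy, OpenCV 4.12 (cv2) and the standard library are available. Lean on these libraries where they do the work, as an engineer would, in place of code of your own. Each camera call takes 0.05 s, during which the arm holds its last target.

TASK

Using the spatula-like lifter, lift every white disc off its spacer rest and set it flat in a nest of the pallet tray, one per nest, any nest, without touching a disc with the gripper. When all the discs are seated, slide the loaded tray flat along the table into the marking machine's loading bay until it is fully home against the stop. Leave the lifter standing level on its black mat, lengthwise as it lay, and leave the other things on the table where they are.

Things in the scene. Friction and masses are not known exactly. Their poses are not given: they have to be found in the camera images.
- disc1: white plastic machined disc, 72 mm across, 10 mm thick, lying flat on spacer rest 1 (may be absent). Origin at the centre of its underside, z up. Its finished edge and faces must not be touched by the gripper
- disc2: white plastic machined disc, 72 mm across, 10 mm thick, lying flat on spacer rest 2 (may be absent). Origin at the centre of its underside, z up. Its finished edge and faces must not be touched by the gripper
- disc3: white plastic machined disc, 72 mm across, 10 mm thick, lying flat on spacer rest 3 (may be absent). Origin at the centre of its underside, z up. Its finished edge and faces must not be touched by the gripper
- rest1: fixed spacer rest: steel base 80 x 78 x 3 mm with two brown wooden strips along its x, tops 15 mm above the table; between them a channel 44 mm wide (y), 12 mm high, open at both ends, where the lifter's blade fits under the disc. Origin under its centre on the table; x along the channel, away from the robot
- rest2: fixed spacer rest: steel base 80 x 78 x 3 mm with two brown wooden strips along its x, tops 15 mm above the table; between them a channel 44 mm wide (y), 12 mm high, open at both ends, where the lifter's blade fits under the disc. Origin under its centre on the table; x along the channel, away from the robot
- rest3: fixed spacer rest: steel base 80 x 78 x 3 mm with two brown wooden strips along its x, tops 15 mm above the table; between them a channel 44 mm wide (y), 12 mm high, open at both ends, where the lifter's blade fits under the disc. Origin under its centre on the table; x along the channel, away from the robot
- lifter: flat spatula, 0.2 kg: steel blade 80 x 36 x 3 mm, underside at z = 0, x = 55 to 135 mm; a neck rises from x = 55 mm to a red handle: x -36 to 36, 20 mm wide (y), z = 33 to 57 mm; a heel at x = -29 mm, 80 mm wide, reaches down to z = 0, so it stands level. Origin level with the blade's underside, straight below the middle of the handle; x towards the blade, z up
- lifter_grip (a point): the middle of the lifter's handle, 45 mm above its underside
- lifter_blade (a point): point on top of the blade, 97 mm ahead of the handle's middle, where a disc's centre should lie
- mat: black mat with yellow edge lines, 230 x 100 mm and under 1 mm thick, fixed on the table: the lifter's place. Origin at the point below the middle of the lifter's handle when it lies there (the mat reaches from x = -65 to 165 mm), x along the mat towards the blade's end
- tray: loose pallet tray, aluminium plate 104 (x) x 284 (y) x 4 mm with three blue round nests in a row along y, 94 mm apart, and two orange grip tabs on its front half. Origin under its centre, x points away from the robot (towards the bay), z up. About 0.55 kg; it slides on the table. Rims 24 mm high, loaded height 26 mm
- nest1 (a point): right-hand round nest of the tray; the point is the centre of the seat for the disc's underside, 16 mm above the tray's underside. Sloping rim: 77 mm across at the seat, 86 mm at its top, 8 mm higher. The seat is two ledges with a channel 44 mm wide, 12 mm deep between them along the tray's x, open at front (-x) and back, through which the blade leaves
- nest2 (a point): middle round nest of the tray; the point is the centre of the seat for the disc's underside, 16 mm above the tray's underside. Sloping rim: 77 mm across at the seat, 86 mm at its top, 8 mm higher. The seat is two ledges with a channel 44 mm wide, 12 mm deep between them along the tray's x, open at front (-x) and back, through which the blade leaves
- nest3 (a point): left-hand round nest of the tray; the point is the centre of the seat for the disc's underside, 16 mm above the tray's underside. Sloping rim: 77 mm across at the seat, 86 mm at its top, 8 mm higher. The seat is two ledges with a channel 44 mm wide, 12 mm deep between them along the tray's x, open at front (-x) and back, through which the blade leaves
- tab_right (a point): gripping point of the right grip tab, 55 mm above the tray's underside: an upright orange tab 12 mm thick (y), 28 mm long (x), its top 72 mm above the tray's underside, 36 mm in front of the tray's centre and 47 mm to its right
- tab_left (a point): the same on the left grip tab, 47 mm left of the tray's centre
- bay: fixed loading bay of the white marking machine: two grey side guides 292 mm apart with lips over them (276 mm apart, underside 34 mm up), yellow flared ends towards the robot, grey stop bar at the back (face at x = 54 mm). Guides begin at x = -35 mm, flares at -55. The tray slides in flat on the table along x. Origin: where the tray's origin lies, within 2 mm, when fully home
- blue_box1: bystander, leave alone: blue plastic insert box 180 x 55 x 40 mm. Origin under its centre
- blue_box2: bystander, leave alone: blue plastic insert box 180 x 55 x 40 mm. Origin under its centre
- bottle: bystander, leave alone: clear bottle with green cap, 64 mm across, 170 mm high. Origin under its centre
- white_block: bystander, leave alone: white plastic block standing upright, 50 x 45 x 90 mm. Origin under its centre
- tool_holder: bystander, leave alone: steel tool holder standing upright, 64 mm across, 85 mm high. Origin under its centre
- grey_case: bystander, leave alone: grey case 160 x 110 x 45 mm. Origin under its centre
There are look-alikes about, which are no part of the job. What is shaped like the disc2 but purple or yellow is not meant.

How it is judged:
On the way, in this order (a step that is already met when the one before it is completed fails the run):
1. every disc present lies seated in a nest of the tray, the tray not yet in the bay ((horizontal distance between disc1 and nest1 below 0.005 m or horizontal distance between disc1 and nest2 below 0.005 m or horizontal distance between disc1 and nest3 below 0.005 m) and z of disc1 in the frame of tray between 0.012 and 0.02 m and angle between each of disc1, disc2, disc3's own z axis and vertical below 0.08 rad and (horizontal distance between disc2 and nest1 below 0.005 m or horizontal distance between disc2 and nest2 below 0.005 m or horizontal distance between disc2 and nest3 below 0.005 m) and z of disc2 in the frame of tray between 0.012 and 0.02 m and (horizontal distance between disc3 and nest1 below 0.005 m or horizontal distance between disc3 and nest2 below 0.005 m or horizontal distance between disc3 and nest3 below 0.005 m) and z of disc3 in the frame of tray between 0.012 and 0.02 m and x of tray in the frame of bay below -0.05 m), for 0.2 s.
2. the loaded tray is fully home in the bay ((horizontal distance between disc1 and nest1 below 0.005 m or horizontal distance between disc1 and nest2 below 0.005 m or horizontal distance between disc1 and nest3 below 0.005 m) and z of disc1 in the frame of tray between 0.012 and 0.02 m and angle between each of disc1, disc2, disc3's own z axis and vertical below 0.08 rad and (horizontal distance between disc2 and nest1 below 0.005 m or horizontal distance between disc2 and nest2 below 0.005 m or horizontal distance between disc2 and nest3 below 0.005 m) and z of disc2 in the frame of tray between 0.012 and 0.02 m and (horizontal distance between disc3 and nest1 below 0.005 m or horizontal distance between disc3 and nest2 below 0.005 m or horizontal distance between disc3 and nest3 below 0.005 m) and z of disc3 in the frame of tray between 0.012 and 0.02 m and x of tray in the frame of bay between -0.007 and 0.012 m and y of tray in the frame of bay between -0.008 and 0.008 m and angle between the x axis of tray and the x axis of bay, either way round below 0.07 rad and height (world z) of tray below 0.006 m and angle between tray's own z axis and vertical below 0.05 rad), for 0.2 s.
At the end, for the whole second after the job is handed in: every disc present lies flat in a nest (centre within 5 mm, height within 4 mm); the tray is flat, straight and within 7 mm of home in the bay; the lifter stands level, its origin within 45 mm of the mat's and lengthwise within 0.3 rad; all at rest (all of step 2 and horizontal distance between lifter and mat below 0.045 m and angle between the x axis of lifter and the x axis of mat, either way round below 0.3 rad and angle between lifter's own z axis and vertical below 0.1 rad and height (world z) of lifter below 0.008 m and linear speed of each of tray, lifter below 0.02 m/s); the robot touches nothing.
It fails at once if the gripper touches a disc (contact force between the fingers and disc1 above 1 N or contact force between the fingers and disc2 above 1 N or contact force between the fingers and disc3 above 1 N).
It fails at once if a bystander is pushed away (4 cm) or knocked over (distance of any of blue_box1, blue_box2, bottle, white_block, tool_holder, grey_case from where it was at the start of the episode above 0.04 m or angle between any of blue_box1, blue_box2, bottle, white_block, tool_holder, grey_case's own z axis and vertical above 0.5 rad).
Of disc1, disc2, disc3 only 2 to 3 are there at a start; the rules pass over those that are not, and their reading is None.
At some moment in a run one of tray, lifter may be knocked a few centimetres aside while the robot is not near it.
It also fails if it takes over 210 s, if anything falls off the work surface, if the arm or the gripper's body presses on something with over 40 N, if the wrist force passes 120 N, or if a joint passes its speed limit or range.

## Working session

There is one attempt and no reset: what is moved stays moved. The work goes in short steps, Python scripts to look and compute and a shell command to move; the robot and the scene stay as the last step left them, time stands still between calls to the robot, and variables do not carry over. Pictures are saved under pics/ and viewed, and the job is handed in when it is done.

```bash
ls -la; mkdir -p pics; cat > h.py <<'E'
import numpy as np, cv2
from scipy.spatial.transform import Rotation as R
from station import ctrl, eyes, spotter
def save(p,n): cv2.imwrite('pics/'+n, p['image'][:,:,::-1])
def K(p):
    f=210/np.tan(np.radians(p['vertical_fov'])/2); return np.array([[f,0,p['cx']],[0,f,p['cy']],[0,0,1.]])
def ext(p,o=None):
    if 'rvec' in p: return R.from_rotvec(np.ravel(p['rvec'])).as_matrix(), np.ravel(p['tvec']).astype(float)
    T=np.eye(4);T[:3,:3]=R.from_rotvec(o['tool_rot']).as_matrix();T[:3,3]=o['tool_pos']
    W=np.linalg.inv(T@np.array(p['mount']));return W[:3,:3],W[:3,3]
def proj(p,X,o=None):
    r,t=ext(p,o); return cv2.projectPoints(np.array(X,float).reshape(-1,1,3),R.from_matrix(r).as_rotvec(),t,K(p),np.array(p['dist'],float))[0].reshape(-1,2)
def back(p,uv,z,o=None):
    r,t=ext(p,o); n=cv2.undistortPoints(np.array(uv,float).reshape(-1,1,2),K(p),np.array(p['dist'],float)).reshape(-1,2)
    c=-r.T@t; d=np.c_[n,np.ones(len(n))]@r
    return c+d*((z-c[2])/d[:,2])[:,None]
E
python3 - <<'E'
from h import *
np.set_printoptions(precision=4,suppress=True)
o=ctrl.get_obs(); print({k:np.round(v,3) for k,v in o.items()}, ctrl.finger_overhang)
P={}
for n in ['top','side','wrist']:
    P[n]=eyes.get_image(n); save(P[n],n+'0.png')
for n in ['top','side']:
    for q in ['disc1','rest1','lifter','lifter_grip','lifter_blade','mat','tray','nest1','nest2','nest3','tab_right','tab_left','bay','blue_box1','bottle','white_block','tool_holder','grey_case']:
        print(n,q,[(np.round(d['centre'],3),round(d['confidence'],2)) for d in spotter.mark_of(q,P[n])])
E
```

```text
total 12
drwxr-xr-x  3 agent agent 4096 Dec  7 15:20 .
drwxr-xr-x 23 root  root  4096 Dec  7 15:20 ..
drwxr-xr-x  2 agent agent 4096 Dec  7 15:20 pics
{'t': np.float64(0.0), 'q': array([ 1.208,  0.053,  1.614, -0.   ,  1.476, -0.119]), 'dq': array([-0.001,  0.001,  0.002, -0.   ,  0.   ,  0.002]), 'effort': array([  0.002, -39.367, -37.018,  -0.   ,   0.007,  -0.   ]), 'tool_pos': array([0.151, 0.606, 0.403]), 'tool_rot': array([-0.382, -3.118,  0.003]), 'contact_force': array([-0.445, -0.497, -0.121]), 'wrist_torque': array([ 0.034, -0.04 ,  0.014]), 'opening': np.float64(0.085)} 0.1734
top disc1 [(array([ 0.286, -0.398,  0.   ]), 0.76), (array([ 0.655, -0.228,  0.015]), 0.75), (array([ 0.475, -0.408,  0.016]), 0.71), (array([ 0.214, -0.295, -0.001]), 0.71), (array([ 0.551, -0.32 ,  0.01 ]), 0.61)]
top rest1 [(array([ 0.656, -0.231,  0.001]), 0.77), (array([ 0.545, -0.318, -0.   ]), 0.63), (array([ 0.478, -0.401,  0.001]), 0.54)]
top lifter [(array([ 0.763, -0.161,  0.   ]), 0.66)]
top lifter_grip [(array([0.408, 0.374, 0.043]), 0.66)]
top lifter_blade [(array([ 0.493,  0.424, -0.00
[... 2398 characters left out ...]
 0.098, 0.011]), 0.68), (array([0.686, 0.365, 0.002]), 0.65), (array([ 0.465,  0.537, -0.   ]), 0.49), (array([0.539, 0.148, 0.057]), 0.24)]
side tab_right [(array([0.536, 0.053, 0.057]), 0.95), (array([ 0.575,  0.093, -0.003]), 0.28)]
side tab_left [(array([0.545, 0.147, 0.055]), 0.92)]
side bay [(array([0.75 , 0.078, 0.001]), 0.75)]
side blue_box1 [(array([ 0.607, -0.475, -0.001]), 0.9), (array([ 0.485, -0.547, -0.001]), 0.63)]
side bottle [(array([ 0.682, -0.356, -0.003]), 0.71), (array([ 0.767, -0.16 , -0.001]), 0.24)]
side white_block [(array([ 0.767, -0.161, -0.001]), 0.72)]
side tool_holder [(array([0.686, 0.366, 0.001]), 0.61)]
side grey_case [(array([ 0.462,  0.541, -0.001]), 0.85)]
```

View pics/top0.png

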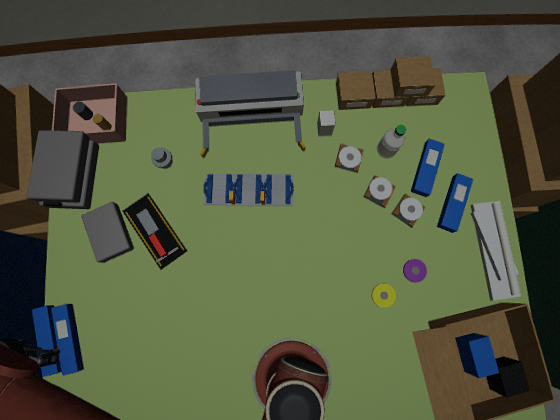

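View pics/side0.png

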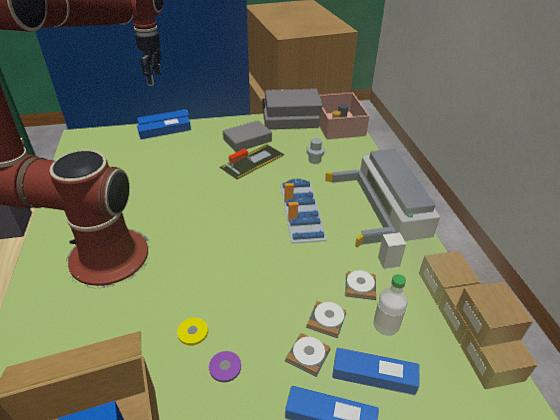

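View pics/wrist0.png

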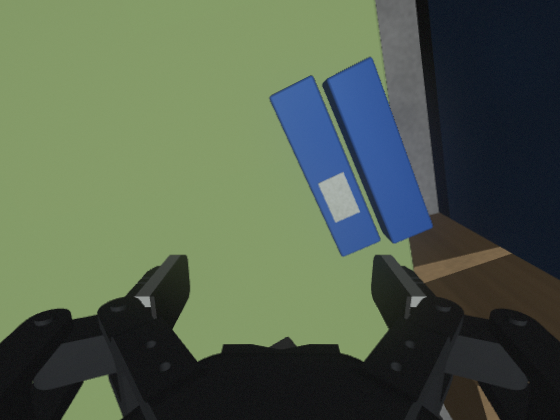

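```bash
python3 - <<'E'
from h import *
np.set_printoptions(precision=3,suppress=True)
o=ctrl.get_obs(); M=R.from_rotvec(o['tool_rot']).as_matrix(); print(M)
p=eyes.get_image('top'); s=eyes.get_image('side'); im=p['image']
a=cv2.resize(im[110:240,320:440],None,fx=5,fy=5,interpolation=cv2.INTER_CUBIC)
b=cv2.resize(im[185:275,110:200],None,fx=6,fy=6,interpolation=cv2.INTER_CUBIC)
c=cv2.resize(im[70:215,185:315],None,fx=4,fy=4,interpolation=cv2.INTER_CUBIC)
for n,x in zip('abc',(a,b,c)): cv2.imwrite(f'pics/crop_{n}.png',x[:,:,::-1])
print(eyes.get_image('wrist')['mount'])
# yaw by outlines: back-project minAreaRect
def rect(pic,q,z):
    for d in spotter.outline_of(q,pic)[:4]:
        m=d['region'].astype(np.uint8); ct=max(cv2.findContours(m,0,1)[0],key=cv2.contourArea).reshape(-1,2)
        X=back(pic,ct,z)[:,:2]; r=cv2.minAreaRect((X*1000).astype(np.float32)); print(q,round(d['confidence'],2),np.round(r[0]),np.round(r[1]),round(r[2],1))
for pic in (p,s):
  rect(pic,'rest1',.015); rect(pic,'mat',0); rect(pic,'tray',.0); rect(pic,'lifter',.05)
E
```

```text
[[-0.97   0.241 -0.   ]
 [ 0.241  0.97  -0.   ]
 [-0.    -0.    -1.   ]]
[[ 0.    -0.963 -0.268  0.067]
 [ 1.     0.    -0.001 -0.001]
 [ 0.001 -0.268  0.963  0.031]
 [ 0.     0.     0.     1.   ]]
rest1 0.64 [ 520. -302.] [80. 41.] 64.7
rest1 0.57 [ 477. -398.] [82. 85.] 53.1
rest1 0.47 [ 658. -230.] [77. 80.] 71.2
rest1 0.28 [453. 395.] [166.  72.] 30.8
mat 0.81 [465. 400.] [234. 102.] 32.5
tray 0.71 [579.  97.] [285. 105.] 85.9
lifter 0.74 [442. 391.] [165.  65.] 34.5
lifter 0.36 [ 483. -537.] [ 66. 187.] 63.6
rest1 0.76 [ 647. -261.] [37. 77.] 72.6
rest1 0.63 [ 471. -408.] [87. 81.] 51.2
rest1 0.54 [ 527. -343.] [37. 79.] 51.3
mat 0.78 [464. 407.] [230.  99.] 33.3
mat 0.46 [578. 114.] [317. 108.] 85.8
tray 0.97 [578. 113.] [319. 109.] 84.8
tray 0.5 [706. 436.] [183.  57.] 74.9
lifter 0.6 [441. 362.] [141.  80.] 7.6
```

```bash
python3 -c "
import cv2,numpy as np
a=cv2.imread('pics/crop_a.png');b=cv2.imread('pics/crop_b.png');c=cv2.imread('pics/crop_c.png')
print(a.shape,b.shape,c.shape)
b=cv2.copyMakeBorder(b[:,:200*3],0,60,0,0,0); cv2.imwrite('pics/ab.png',cv2.resize(np.hstack([cv2.resize(a,(553,600)),cv2.resize(b,(540,600))]),(800,440)))"
```

```text
(650, 600, 3) (540, 540, 3) (580, 520, 3)
```

View pics/ab.png

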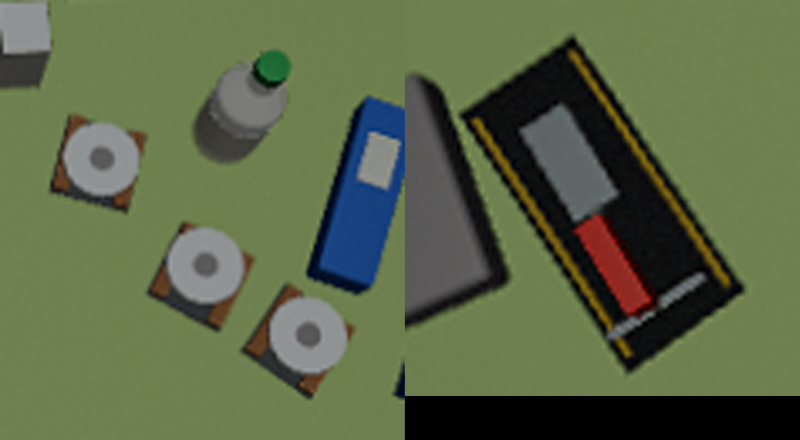

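View pics/crop_c.png

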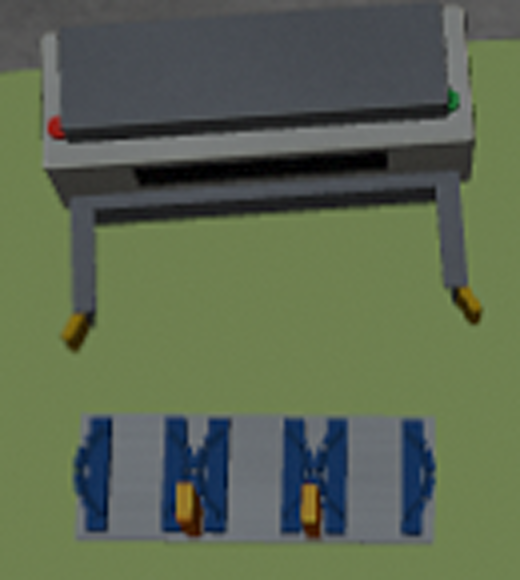

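```bash
cat >> h.py <<'E'
def state():
    o=ctrl.get_obs(); M=R.from_rotvec(o['tool_rot']).as_matrix(); 
    return o,M,np.degrees(np.arctan2(M[1,0],M[0,0]))
def plan(xyz,yaw=None):
    """tool yaw in deg; prints shift in tool axes (mm) and yaw as tool-z rad, tilt correction"""
    o,M,y=state(); d=M.T@(np.array(xyz)-o['tool_pos'])*1000
    print('t %.2f pos %s yaw %.2f q6 %.2f F %s open %.1f'%(o['t'],np.round(o['tool_pos']*1000,1),y,o['q'][5],np.round(o['contact_force'],1),o['opening']*1000))
    s='shift %s'%np.round(d,1)
    if yaw is not None:
        c,sn=np.cos(np.radians(yaw)),np.sin(np.radians(yaw)); T=np.array([[c,sn,0],[sn,-c,0],[0,0,-1.]])
        s+=' turn %s'%np.round(R.from_matrix(M.T@T).as_rotvec(),3)
    print(s)
E
python3 -m crank '[[0,0,0,-34,-18,6,-1],[0,0,0,-34,-18,6,-1],[0,0,0,-34,-18,6,-1],[0,0,0,-34,-18,6,-1],[0,0,0,-34,-18,6,-1],[0,0,0,-34,-18,6,-1],[0,0,0,-34,-18,6,-1],[0,0,0,-34,-18,6,-1]]' 100
python3 -m crank '[[0,0,0.125,0,0,0,-1],[0,0,0.125,0,0,0,-1],[0,0,0.125,0,0,0,-1],[0,0,0.125,0,0,0,-1],[0,0,0.125,0,0,0,-1],[0,0,0.125,0,0,0,-1],[0,0,0.125,0,0,0,-1],[0,0,0.125,0,0,0,-1]]'
python3 -m crank '[[0,0,0.125,0,0,0,-1],[0,0,0.125,0,0,0,-1],[0,0,0.125,0,0,0,-1],[0,0,0.125,0,0,0,-1],[0,0,0.125,0,0,0,-1],[0,0,0.125,0,0,0,-1],[0,0,0.125,0,0,0,-1],[0,0,0.125,0,0,0,-1]]'
python3 -c "
from h import *
plan([.409,.374,.35],30.8)"
```

```text
t: 3.17
tool_pos: [0.384, 0.3989, 0.3573]
tool_rot: [0.358, 3.119, 0.014]
contact_force: [-0.1, 0.1, -0.0]
opening: 0.0855
t: 3.83
tool_pos: [0.3912, 0.391, 0.3556]
tool_rot: [-1.819, -2.561, -0.009]
contact_force: [-0.4, 0.5, 0.2]
opening: 0.0855
t: 4.5
tool_pos: [0.3913, 0.3908, 0.3562]
tool_rot: [-2.821, -1.374, -0.009]
contact_force: [0.0, -0.5, 0.7]
opening: 0.0854
t 4.50 pos [391.3 390.8 356.2] yaw 51.95 q6 1.31 F [ 0.  -0.5  0.7] open 85.4
shift [-2.4 24.4  6.2] turn [-0.002 -0.007  0.369]
```

```bash
python3 -m crank '[[0,0,0.123,-1,8,2,-1],[0,0,0.123,-1,8,2,-1],[0,0,0.115,-1,8,2,-1],[0,0,0,0,0,0,-1],[0,0,0,0,0,0,-1]]'
python3 - <<'E'
from h import *
plan([.409,.374,.35],30.8)
o,M,y=state(); p=eyes.get_image('wrist'); save(p,'w1.png')
t=eyes.get_image('top')
for q in ['lifter','lifter_grip','lifter_blade','mat']:
  print(q,[(np.round(d['centre'],4),round(d['confidence'],2)) for d in spotter.mark_of(q,p)])
E
```

```text
t: 4.92
tool_pos: [0.4063, 0.3716, 0.3507]
tool_rot: [-3.024, -0.83, -0.01]
contact_force: [-0.3, -0.2, 0.6]
opening: 0.0859
t 4.92 pos [406.3 371.6 350.7] yaw 30.69 q6 1.64 F [-0.3 -0.2  0.6] open 85.9
shift [ 3.6 -0.7  0.7] turn [-0.004 -0.008 -0.002]
lifter [(array([ 0.4116,  0.3726, -0.0008]), 0.65)]
lifter_grip [(array([0.4066, 0.3726, 0.0454]), 0.66), (array([0.4968, 0.4213, 0.0023]), 0.44)]
lifter_blade [(array([0.4982, 0.4216, 0.0028]), 0.79), (array([4.111e-01, 3.750e-01, 4.000e-04]), 0.43)]
mat [(array([ 0.417 ,  0.372 , -0.0024]), 0.73)]
```

View pics/w1.png

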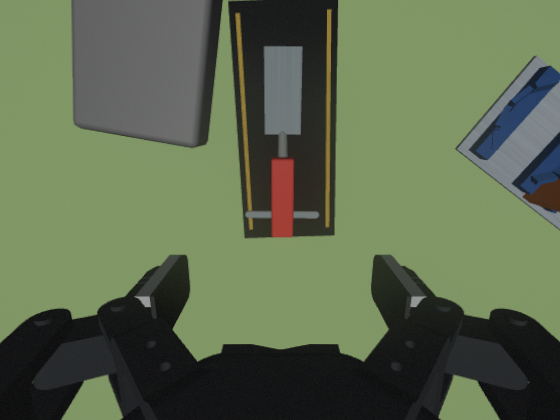

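```bash
python3 - <<'E'
from h import *
np.set_printoptions(precision=4,suppress=True)
o,M,y=state(); p=eyes.get_image('wrist')
b=back(p,[(264,46.5),(301.5,46),(264.5,134.5),(302,135)],.003,o)
print(b); f=b[:2].mean(0);n=b[2:].mean(0); v=(f-n)[:2]; L=np.linalg.norm(v);v/=L
print('blade L',L,'yaw',np.degrees(np.arctan2(v[1],v[0])),'origin',f[:2]-v*.135,n[:2]-v*.055)
h=back(p,[(272.5,158.5),(294,158.5),(271.5,237),(293,237)],.057,o);print(h,h.mean(0))
m=back(p,[(229,3),(338,0),(246,238),(335,235)],.001,o);print(m)
E
```

```text
[[0.5168 0.4551 0.003 ]
 [0.5351 0.4251 0.003 ]
 [0.4477 0.4149 0.003 ]
 [0.4666 0.3821 0.003 ]]
blade L 0.08043507250244687 yaw 31.153260122044383 origin [0.4104 0.3703] [0.4101 0.3701]
[[0.4368 0.3976 0.057 ]
 [0.4462 0.3818 0.057 ]
 [0.3746 0.3623 0.057 ]
 [0.3847 0.3454 0.057 ]] [0.4106 0.3718 0.057 ]
[[0.5317 0.5004 0.001 ]
 [0.5841 0.4164 0.001 ]
 [0.3399 0.3769 0.001 ]
 [0.3934 0.2938 0.001 ]]
```

```bash
python3 -c "
from h import *
plan([.4104,.371,.200],31)"
python3 -m crank '[[-0.004,-0.008,-0.006,3,-0,20,-1],[0,0,0,0,0,25,-1],[0,0,0,0,0,25,-1],[0,0,0,0,0,25,-1],[0,0,0,0,0,0,-1],[0,0,0,0,0,0,-1]]'
python3 -c "
from h import *
plan([.4104,.371,.200],31)"
```

```text
t 5.27 pos [406.  371.9 350.7] yaw 30.63 q6 1.64 F [ 0.6 -0.1  0.9] open 85.4
shift [  2.1   3.5 150.7] turn [-0.003 -0.008 -0.006]
t: 5.77
tool_pos: [0.4097, 0.3756, 0.2567]
tool_rot: [-3.023, -0.846, -0.011]
contact_force: [-0.3, 0.3, 1.4]
opening: 0.0856
t 5.77 pos [409.7 375.6 256.7] yaw 31.26 q6 1.63 F [-0.3  0.3  1.4] open 85.6
shift [-2.2  4.3 56.6] turn [ 0.    -0.007  0.005]
```

```bash
python3 -m crank '[[0,-0.007,-0.004,-2,4.5,20,-1],[0,0,0,0,0,20,-1],[0,0,0,0,0,16,-1],[0,0,0,0,0,0,-1],[0,0,0,0,0,0,-1]]'
python3 - <<'E'
from h import *
plan([.4104,.371,.200],31)
p=eyes.get_image('wrist');save(p,'w2.png')
E
```

```text
t: 6.18
tool_pos: [0.4134, 0.3733, 0.2081]
tool_rot: [-3.019, -0.855, -0.018]
contact_force: [0.2, 0.0, 0.6]
opening: 0.0852
t 6.18 pos [413.4 373.3 208.1] yaw 31.62 q6 1.62 F [0.2 0.  0.6] open 85.2
shift [-3.9  0.4  8. ] turn [-0.001 -0.012  0.011]
```

View pics/w2.png

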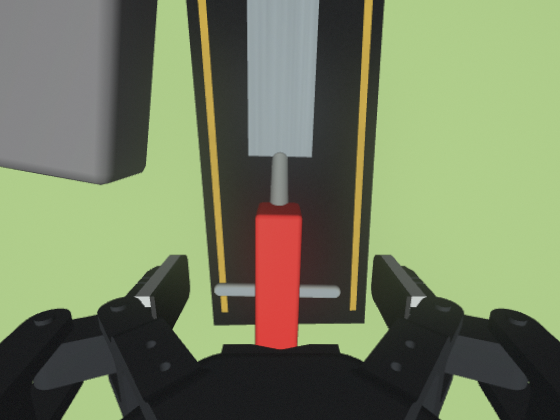

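```bash
python3 -m crank '[[0,-0.012,0.011,-4,0.5,8,-1],[0,0,0,0,0,0,-1],[0,0,0,0,0,0,-1]]'
python3 -c "
from h import *
plan([.4104,.371,.200],31)"
```

```text
t: 6.48
tool_pos: [0.4115, 0.3719, 0.2044]
tool_rot: [-3.025, -0.838, -0.01]
contact_force: [0.3, 0.3, 0.2]
opening: 0.0856
t 6.48 pos [411.5 371.9 204.4] yaw 30.95 q6 1.63 F [0.3 0.3 0.2] open 85.6
shift [-1.5  0.2  4.4] turn [-0.001 -0.007 -0.001]
```

```bash
python3 -m crank '[[0,-0.012,0,-1.5,0.2,6,-1],[0,-0.006,0,-1,0,2,-1],[0,0,0,0,0,0,-1]]'
python3 -c "
from h import *
plan([.4104,.371,.200],31)"
```

```text
t: 6.73
tool_pos: [0.4098, 0.3707, 0.1976]
tool_rot: [3.026, 0.838, -0.016]
contact_force: [0.9, -0.6, -0.5]
opening: 0.0856
t 6.73 pos [409.8 370.7 197.6] yaw 30.96 q6 1.63 F [ 0.9 -0.6 -0.5] open 85.6
shift [ 0.6  0.  -2.4] turn [-0.001  0.01  -0.001]
```

```bash
python3 -m crank '[[0,0.012,0,0.6,0,-2,-1],[0,0,0,0,0,0,-1],[0,0,0,0,0,0,-1]]'
python3 -c "
from h import *
plan([.4104,.371,.200],31)"
```

```text
t: 6.98
tool_pos: [0.4103, 0.371, 0.1994]
tool_rot: [-3.026, -0.838, -0.003]
contact_force: [0.1, 0.3, 1.0]
opening: 0.0847
t 6.98 pos [410.3 371.  199.4] yaw 30.96 q6 1.63 F [0.1 0.3 1. ] open 84.7
shift [ 0.1  0.  -0.6] turn [-0.001 -0.002 -0.001]
```

Well aligned; closing the grip.

```bash
python3 -m crank '[[0,0,0,0,0,0,0],[0,0,0,0,0,0,0.5],[0,0,0,0,0,0,1],[0,0,0,0,0,0,1],[0,0,0,0,0,0,1],[0,0,0,0,0,0,1]]' 100
python3 -c "
from h import *
plan([.4104,.371,.200],31)"
python3 -m crank '[[0,0,0,0,0,-10,1],[0,0,0,0,0,-15,1],[0,0,0,0,0,-15,1],[0,0,0,0,0,-15,1],[0,0,0,0,0,0,1],[0,0,0,0,0,0,1]]'
python3 - <<'E'
from h import *
plan([.4104,.371,.200],31)
p=eyes.get_image('wrist');save(p,'w3.png')
E
```

```text
t: 7.48
tool_pos: [0.4106, 0.3712, 0.2002]
tool_rot: [-3.025, -0.838, -0.005]
contact_force: [0.1, 1.3, -2.3]
opening: 0.0185
t 7.48 pos [410.6 371.2 200.2] yaw 30.97 q6 1.63 F [ 0.1  1.3 -2.3] open 18.5
shift [-0.3  0.1  0.2] turn [-0.001 -0.003 -0.   ]
t: 7.98
tool_pos: [0.4087, 0.3699, 0.2556]
tool_rot: [3.027, 0.839, -0.008]
contact_force: [-0.6, -0.8, -1.4]
opening: 0.0187
t 7.98 pos [408.7 369.9 255.6] yaw 30.97 q6 1.63 F [-0.6 -0.8 -1.4] open 18.7
shift [ 2.3 -0.1 55.6] turn [-0.001  0.005 -0.001]
```

View pics/w3.png

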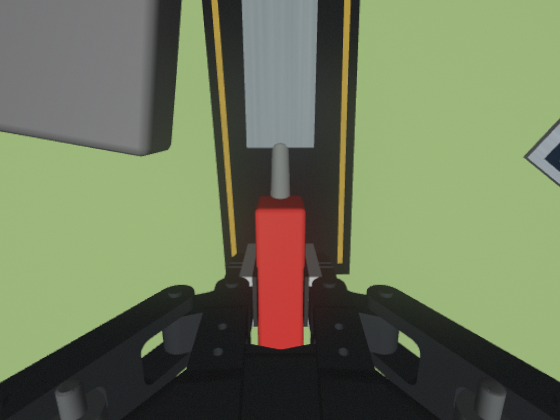

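```bash

python3 -m crank '[[0,0,0,-6,12,-15,1],[0,0,0,-12,27,-22,1],[0,0,0,-13,29,-22,1],[0,0,0,-13,29,-22,1],[0,0,0,-13,29,-22,1],[0,0,0,-13,29,-22,1],[0,0,0,-13,29,-22,1],[0,0,0,-13,29,-15,1]]'
python3 -c "
from h import *
plan([.48,-.22,.42],-26)"
python3 -m crank '[[0,0,0.12,-12,28,0,1],[0,0,0.12,-8,29,0,1],[0,0,0.12,-5,30,0,1],[0,0,0.12,-2,30,0,1],[0,0,0.12,1,30,0,1],[0,0,0.12,5,30,0,1],[0,0,0.12,8,29,0,1],[0,0,0.12,12,28,0,1]]'
python3 -c "
from h import *
plan([.48,-.22,.42],-26)"
```

```text
t: 8.7
tool_pos: [0.4349, 0.133, 0.41]
tool_rot: [3.019, 0.855, -0.047]
contact_force: [0.7, 0.0, -2.4]
opening: 0.0188
t 8.70 pos [434.9 133.  410. ] yaw 31.64 q6 1.15 F [ 0.7  0.  -2.4] open 18.8
shift [-147.   324.1   -7.1] turn [0.011 0.029 1.006]
t: 9.37
tool_pos: [0.4606, -0.1197, 0.4095]
tool_rot: [3.049, -0.691, -0.039]
contact_force: [1.4, -0.3, -2.5]
opening: 0.0186
t 9.37 pos [ 460.6 -119.7  409.5] yaw -25.57 q6 1.61 F [ 1.4 -0.3 -2.5] open 18.6
shift [ 60.5  82.3 -10.1] turn [0.02  0.021 0.008]
```

```bash

python3 -m crank '[[0.01,0.01,0,15,22,-3,1],[0.01,0.01,0,15,22,-3,1],[0,0,0,13,18,-3,1],[0,0,0,6,6,0,1],[0,0,0,0,0,0,1],[0,0,0,0,0,0,1]]'
python3 - <<'E'
from h import *
plan([.48,-.22,.42],-26)
o,M,y=state(); p=eyes.get_image('wrist'); save(p,'w4.png')
for q in ['disc1','rest1','lifter_blade']:
  print(q,[(np.round(d['centre'],4),round(d['confidence'],2)) for d in spotter.mark_of(q,p)])
for d in spotter.outline_of('rest1',p)[:3]:
    m=d['region'].astype(np.uint8); ct=max(cv2.findContours(m,0,1)[0],key=cv2.contourArea).reshape(-1,2)
    X=back(p,ct,.015,o)[:,:2]; r=cv2.minAreaRect((X*1000).astype(np.float32)); print(round(d['confidence'],2),np.round(r[0]),np.round(r[1]),round(r[2],1))
E
```

```text
t: 9.87
tool_pos: [0.4739, -0.2116, 0.41]
tool_rot: [-3.055, 0.716, 0.02]
contact_force: [0.8, 0.1, -2.7]
opening: 0.0184
t 9.87 pos [ 473.9 -211.6  410. ] yaw -26.36 q6 1.47 F [ 0.8  0.1 -2.7] open 18.4
shift [  9.1   4.9 -10.1] turn [-0.001  0.013 -0.006]
disc1 [(array([ 0.2196, -0.2931,  0.0022]), 0.93), (array([ 0.6562, -0.2368,  0.0176]), 0.9), (array([ 0.2892, -0.3997, -0.0062]), 0.9), (array([ 0.4726, -0.4049,  0.0165]), 0.83), (array([0.5675, 0.0033, 0.0161]), 0.67), (array([ 0.5465, -0.3191,  0.0173]), 0.57)]
rest1 []
lifter_blade [(array([ 0.5585, -0.2564,  0.211 ]), 0.71)]
0.77 [ 635. -216.] [54. 30.] 70.3
0.6 [ 520. -313.] [61. 39.] 58.1
0.56 [ 475. -400.] [81. 79.] 50.7
```

View pics/w4.png

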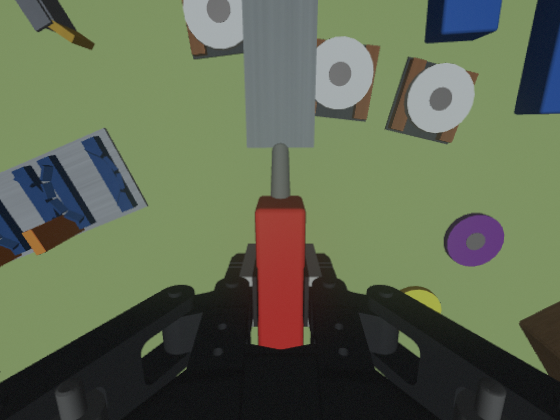

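```bash
python3 - <<'E'
import cv2
im=cv2.imread('pics/w4.png')
cv2.imwrite('pics/w4z.png',cv2.resize(im[0:150,180:480],None,fx=2.66,fy=2.66,interpolation=cv2.INTER_CUBIC))
E
```

```text
(no output)
```

View pics/w4z.png

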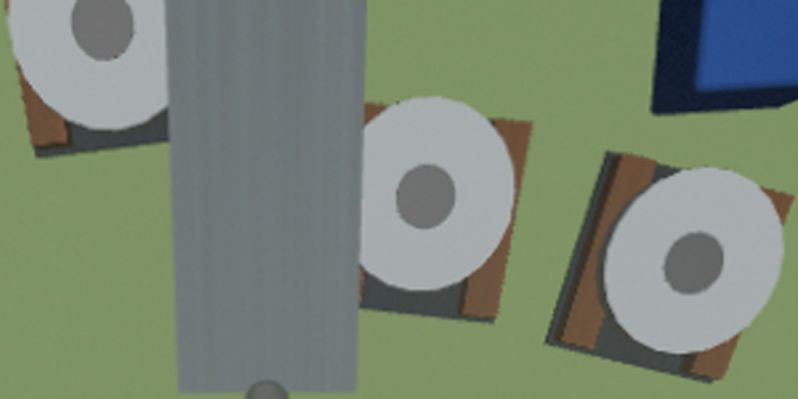

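```bash
python3 - <<'E'
from h import *
np.set_printoptions(precision=4,suppress=True)
o,M,y=state(); p=eyes.get_image('wrist')
B=lambda uv,z: back(p,np.array(uv)/2.66+[180,0],z,o)[:,:2]
def ang(a,z):
    X=B(a,z);v=X[1]-X[0];return np.degrees(np.arctan2(v[1],v[0]))
print('1',ang([(168,140),(38,157)],.001)-90,ang([(35,150),(20,70)],.015),B([(103,24)],.025))
print('2',ang([(495,321),(358,308)],.001)-90,ang([(497,318),(531,122)],.015),B([(426,196)],.025))
print('3',ang([(712,382),(547,344)],.001)-90,ang([(547,342),(607,152)],.002),ang([(722,380),(793,197)],.015),B([(694,263)],.025))
t=eyes.get_image('top')
for d in spotter.mark_of('disc1',t): print(d['centre'],d['confidence'])
E
```

```text
1 -19.32327882090928 -19.27669373394013 [[ 0.6564 -0.2325]]
2 -31.524073644534326 -31.786641642785618 [[ 0.5472 -0.3191]]
3 -38.82912171207364 -38.90143151417988 -39.17651985770279 [[ 0.4751 -0.4071]]
[0.2156, -0.2926, -0.0013] 0.87
[0.2889, -0.4021, 0.0007] 0.8
[0.6584, -0.2276, 0.0132] 0.77
[0.4749, -0.4097, 0.0131] 0.47
```

```bash
python3 -c "
from h import *
plan([.4865,-.172,.2065],-19.3)"
python3 -m crank '[[0,0.01,-0.05,-2,-10,15,1],[0,0,-0.05,-2,-12,25,1],[0,0,-0.03,0,-10,30,1],[0,0,0,0,-5,30,1],[0,0,0,0,0,30,1],[0,0,0,0,0,20,1],[0,0,0,0,0,0,1],[0,0,0,0,0,0,1]]'
python3 -c "
from h import *
plan([.4865,-.172,.2065],-19.3)"
```

```text
t 10.27 pos [ 474.1 -210.9  411.4] yaw -26.26 q6 1.47 F [ 0.3 -0.3 -1.9] open 18.6
shift [ -3.9 -40.4 204.9] turn [-0.001  0.011 -0.121]
t: 10.93
tool_pos: [0.487, -0.1719, 0.2618]
tool_rot: [3.098, -0.497, 0.018]
contact_force: [0.4, -0.4, -1.5]
opening: 0.0186
t 10.93 pos [ 487.  -171.9  261.8] yaw -18.22 q6 1.41 F [ 0.4 -0.4 -1.5] open 18.6
shift [-1.1  0.1 55.3] turn [ 0.002 -0.012  0.019]
```

```bash

python3 -m crank '[[0,-0.01,0.015,-1,0,20,1],[0,0,0.008,0,0,20,1],[0,0,0,0,0,12,1],[0,0,0,0,0,4,1],[0,0,0,0,0,0,1],[0,0,0,0,0,0,1]]'
python3 -c "
from h import *
plan([.4865,-.172,.2065],-19.3)"
```

```text
t: 11.43
tool_pos: [0.4907, -0.1738, 0.2144]
tool_rot: [3.089, -0.532, 0.026]
contact_force: [1.1, -0.4, -2.0]
opening: 0.0186
t 11.43 pos [ 490.7 -173.8  214.4] yaw -19.54 q6 1.43 F [ 1.1 -0.4 -2. ] open 18.6
shift [-4.7 -0.3  7.8] turn [ 0.004 -0.017 -0.004]
```

```bash

python3 -m crank '[[0.004,-0.02,-0.004,-5,0,8,1],[0,-0.005,0,-2,0,4,1],[0,0,0,0,0,0,1],[0,0,0,0,0,0,1]]'
python3 - <<'E'
from h import *
plan([.4865,-.172,.2065],-19.3)
p=eyes.get_image('wrist');save(p,'w5.png')
s=eyes.get_image('side');im=s['image'][230:370,260:440];cv2.imwrite('pics/s5.png',cv2.resize(im,None,fx=4,fy=4,interpolation=2)[:,:,::-1])
E
```

```text
t: 11.77
tool_pos: [0.4852, -0.1722, 0.2054]
tool_rot: [3.097, -0.526, -0.006]
contact_force: [-0.3, -0.2, -2.3]
opening: 0.0185
t 11.77 pos [ 485.2 -172.2  205.4] yaw -19.27 q6 1.42 F [-0.3 -0.2 -2.3] open 18.5
shift [ 1.2 -0.6 -1.1] turn [0.001 0.003 0.   ]
```

View pics/w5.png

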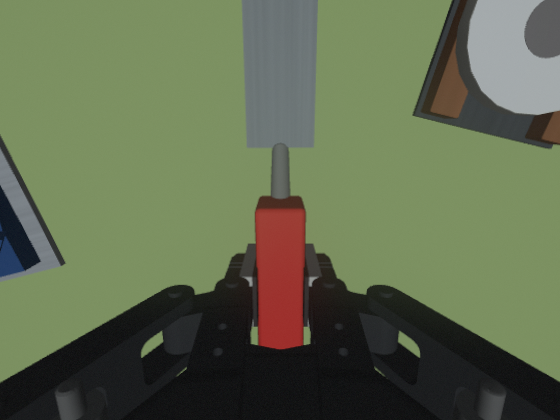

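View pics/s5.png

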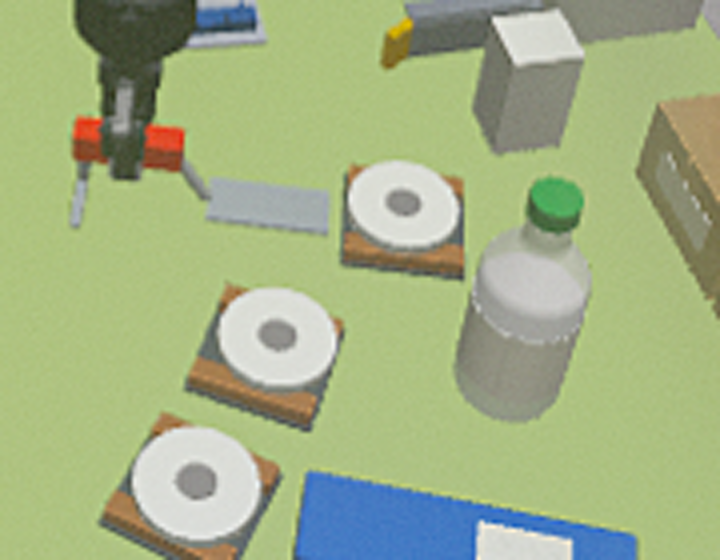

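```bash

python3 -m crank '[[0,0,0,6,-0.3,-0.5,1],[0,0,0,10,0,0,1],[0,0,0,10,0,0,1],[0,0,0,6,0,0,1]]'
python3 - <<'E'
from h import *
plan([.5649,-.1994,.2065],-19.3)
p=eyes.get_image('wrist');save(p,'w6.png')
E
```

```text
t: 12.2
tool_pos: [0.5178, -0.1832, 0.2064]
tool_rot: [3.096, -0.526, -0.003]
contact_force: [-0.3, -0.8, -1.7]
opening: 0.0189
t 12.20 pos [ 517.8 -183.2  206.4] yaw -19.28 q6 1.43 F [-0.3 -0.8 -1.7] open 18.9
shift [49.8 -0.3 -0.2] turn [0.001 0.002 0.   ]
```

View pics/w6.png

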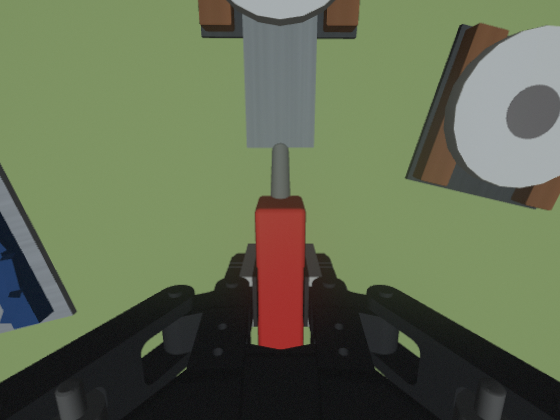

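```bash

python3 -m crank '[[0,0,0,9,-0.2,0,1],[0,0,0,10,0,0,1],[0,0,0,10,0,0,1],[0,0,0,9,0,0,1],[0,0,0,6,0,0,1],[0,0,0,3,0,0,1],[0,0,0,0,0,0,1]]'
python3 - <<'E'
from h import *
plan([.5649,-.1994,.2065],-19.3)
p=eyes.get_image('wrist');save(p,'w7.png')
E
```

```text
t: 12.83
tool_pos: [0.5686, -0.2009, 0.2059]
tool_rot: [3.096, -0.525, -0.003]
contact_force: [-0.4, -0.0, -1.4]
opening: 0.0185
t 12.83 pos [ 568.6 -200.9  205.9] yaw -19.26 q6 1.44 F [-0.4 -0.  -1.4] open 18.5
shift [-4.  -0.2 -0.6] turn [0.001 0.002 0.001]
```

View pics/w7.png

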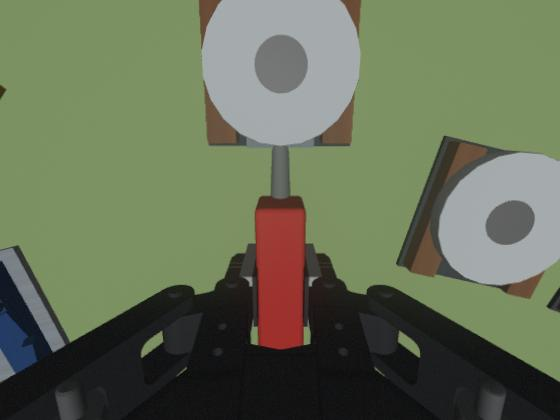

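```bash

python3 -m crank '[[0,0,0,-4,-0.2,0,1],[0,0,0,-2,0,0,1],[0,0,0,0,0,0,1]]'
cat >> h.py <<'E'
def onblade(p,uv,z=.025):
    o,M,y=state(); X=back(p,[uv],z,o)[0]; print('disc rel tool mm',np.round((M.T@(X-o['tool_pos']))*1000,1), 'world',np.round(X,4))
E
python3 - <<'E'
from h import *
plan([.5649,-.1994,.2065],-19.3)
p=eyes.get_image('wrist');save(p,'w7.png')
m=cv2.inRange(p['image'],(60,60,60),(140,140,140)); 
onblade(p,(281,70),.025)
E
```

```text
t: 13.13
tool_pos: [0.5614, -0.198, 0.2054]
tool_rot: [3.097, -0.525, -0.007]
contact_force: [0.7, -0.1, -2.2]
opening: 0.0186
t 13.13 pos [ 561.4 -198.   205.4] yaw -19.25 q6 1.44 F [ 0.7 -0.1 -2.2] open 18.6
shift [ 3.7  0.2 -1.1] turn [0.001 0.004 0.001]
disc rel tool mm [ 90.7   1.3 179.9] world [ 0.6459 -0.229   0.025 ]
```

View pics/w7.png

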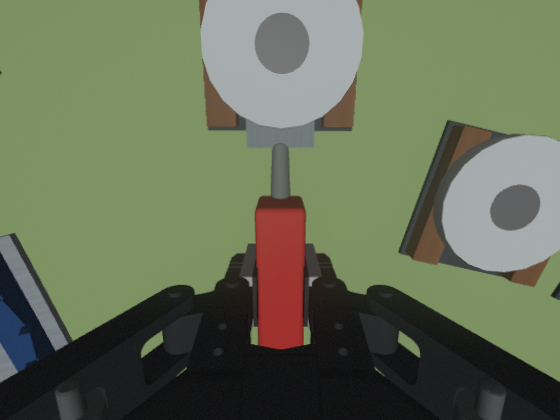

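```bash

python3 -m crank '[[0,0,0,4,0,-3,1],[0,0,0,0,0,-4,1],[0,0,0,0,0,-5,1],[0,0,0,0,0,-6,1],[0,0,0,0,0,-7,1],[0,0,0,0,0,-8,1],[0,0,0,0,0,-5,1],[0,0,0,0,0,0,1]]'
python3 - <<'E'
from h import *
plan([.5649,-.1994,.2065],-19.3)
p=eyes.get_image('wrist');save(p,'w8.png')
onblade(p,(281,54),.025)
E
```

```text
t: 13.85
tool_pos: [0.5653, -0.1993, 0.2481]
tool_rot: [3.097, -0.525, -0.006]
contact_force: [0.5, -0.5, -2.0]
opening: 0.0183
t 13.85 pos [ 565.3 -199.3  248.1] yaw -19.26 q6 1.44 F [ 0.5 -0.5 -2. ] open 18.3
shift [-0.1  0.2 41.6] turn [0.001 0.004 0.001]
disc rel tool mm [105.4   1.5 222.4] world [ 0.6634 -0.2353  0.025 ]
```

View pics/w8.png

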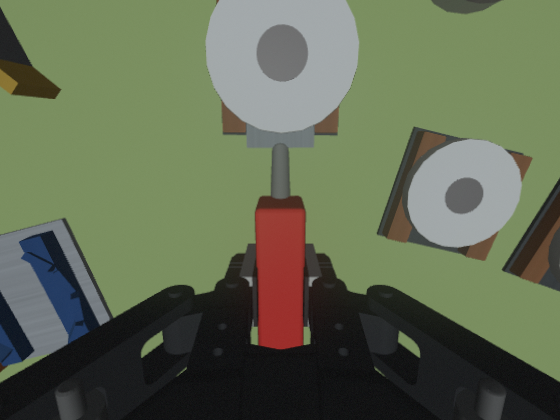

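```bash
python3 - <<'E'
from h import *
np.set_printoptions(precision=4,suppress=True)
p=eyes.get_image('wrist'); onblade(p,(282,53),.061)
t=eyes.get_image('top'); s=eyes.get_image('side')
B=lambda uv,z: back(t,np.array(uv)/4+[185,70]-.375,z)[:,:2]
c=B([(82,415),(435,418),(77,540),(433,543)],.004); print(c,c.mean(0))
a=lambda v:np.degrees(np.arctan2(v[1],v[0]))
print('tray yaw',a(c[0]-c[2]),a(c[1]-c[3]),a(c[0]-c[1])-90,a(c[2]-c[3])-90)
g=B([(95,315),(93,205),(446,290),(437,195)],.038);print(g,a(g[1]-g[0]),a(g[3]-g[2]),a(g[1]-g[3])-90,a(g[0]-g[2])-90)
for n,pic in (('t',t),('s',s)):
  for q in ['tray','nest1','bay','tab_right','tab_left']: print(n,q,[(np.round(d['centre'],4),round(d['confidence'],2)) for d in spotter.mark_of(q,pic)])
E
```

```text
disc rel tool mm [ 98.7   1.8 185.5] world [ 0.6566 -0.2332  0.061 ]
[[ 0.6376  0.2327]
 [ 0.6164 -0.05  ]
 [ 0.5351  0.239 ]
 [ 0.5145 -0.0412]] [0.5759 0.0951]
tray yaw -3.486262802970515 -4.960711441792293 -4.300038692132077 -4.2201085192682655
[[ 0.709   0.2144]
 [ 0.8032  0.2141]
 [ 0.7113 -0.0647]
 [ 0.793  -0.0634]] -0.18500090515568635 0.8845921484060905 -2.1118275644470543 0.47369974975636353
t tray [(array([ 0.5757,  0.0958, -0.0011]), 0.71), (array([ 0.5408, -0.3177,  0.0001]), 0.65)]
t nest1 [(array([0.5815, 0.1876, 0.0165]), 0.96), (array([0.569 , 0.0039, 0.0143]), 0.76), (array([0.5738, 0.0958, 0.0189]), 0.75)]
t bay []
t tab_right [(array([0.5336, 0.0558, 0.0583]), 0.55), (array([ 0.4222,  0.3783, -0.0002]), 0.51)]
t tab_left [(array([ 0.6029, -0.4794, -0.0013]), 0.66), (array([0.5426, 0.1417, 0.0582]), 0.6)]
s tray [(array([ 0.5747,  0.0936, -0.0011]), 0.83), (array([ 0.6036, -0.4753, -0.0011]), 0.31)]
s nest1 [(array([0.5814, 0.1895, 0.0176]), 0.84), (array([0.5757, 0.0953, 0.0121]), 0.63), (array([0.5699, 0.0064, 0.0206]), 0.6), (array([ 0.4649,  0.5388, -0.0019]), 0.38), (array([ 0.5618, -0.1973,  0.0915]), 0.25)]
s bay [(array([0.7499, 0.077 , 0.0011]), 0.93), (array([ 0.5417, -0.3209,  0.0039]), 0.66), (array([ 0.4189,  0.3739, -0.0026]), 0.65)]
s tab_right [(array([0.5317, 0.0528, 0.0551]), 0.85), (array([ 0.4201,  0.3725, -0.0001]), 0.72)]
s tab_left [(array([0.5433, 0.1502, 0.0561]), 0.61), (array([ 0.5654, -0.1969,  0.0898]), 0.49)]
```

```bash

python3 -m crank '[[0,0,0,-2,-2,-6,1],[0,0,0,-4,-5,-8,1],[0,0,-0.015,-7,-8,-8,1],[0,0,-0.025,-10,-11,-8,1],[0,0,-0.03,-12,-13,-8,1],[0,0,-0.03,-13,-14,-6,1],[0,0,-0.03,-13,-14,-3,1],[0,0,-0.03,-13,-14,0,1]]'
python3 -c "
from h import *
plan([.4712,.0105,.30],-4.2)"
```

```text
t: 15.22
tool_pos: [0.5146, -0.098, 0.3011]
tool_rot: [-3.13, 0.272, 0.003]
contact_force: [0.1, 0.6, -2.1]
opening: 0.0185
t 15.22 pos [514.6 -98.  301.1] yaw -9.92 q6 1.41 F [ 0.1  0.6 -2.1] open 18.5
shift [-61.4 -99.4   1.2] turn [-0.     0.002 -0.1  ]
```

```bash

python3 -m crank '[[0,0,-0.025,-9,-15,0,1],[0,0,-0.02,-9,-15,0,1],[0,0,-0.015,-9,-15,0,1],[0,0,-0.01,-9,-15,0,1],[0,0,-0.01,-8,-13,0,1],[0,0,0,-5,-9,0,1],[0,0,0,-3,-5,0,1],[0,0,0,0,0,0,1]]'
python3 - <<'E'
from h import *
plan([.4712,.0105,.30],-4.2)
p=eyes.get_image('wrist');save(p,'w9.png')
E
```

```text
t: 15.88
tool_pos: [0.4683, 0.0044, 0.3089]
tool_rot: [-3.138, 0.131, -0.013]
contact_force: [0.5, 1.3, -2.2]
opening: 0.0186
t 15.88 pos [468.3   4.4 308.9] yaw -4.80 q6 1.50 F [ 0.5  1.3 -2.2] open 18.6
shift [ 2.3 -6.3  9. ] turn [-0.001 -0.009 -0.01 ]
```

View pics/w9.png

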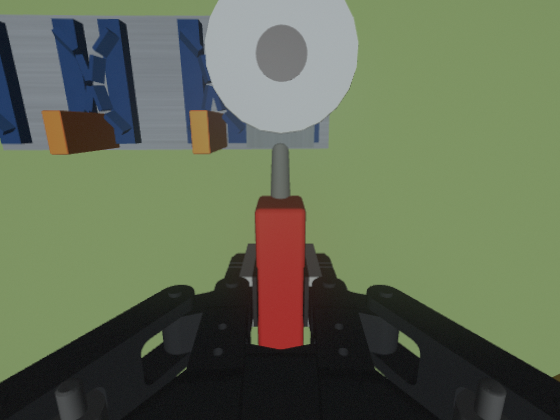

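```bash
python3 - <<'E'
from h import *
np.set_printoptions(precision=4,suppress=True)
o,M,y=state(); p=eyes.get_image('wrist')
im=p['image'][0:165,0:340]; cv2.imwrite('pics/w9z.png',cv2.resize(im,None,fx=2.3,fy=2.3,interpolation=2)[:,:,::-1])
X=back(p,[(2,150),(328,149.5),(2,16),(200,16)],.004,o)[:,:2]
a=lambda v:np.degrees(np.arctan2(v[1],v[0]))
print(X,a(X[0]-X[1])-90,a(X[2]-X[3])-90)
for q in ['tray','nest1']: print(q,[(np.round(d['centre'],4),round(d['confidence'],2)) for d in spotter.mark_of(q,p)])
# draw predicted tray
E
```

```text
[[ 0.5349  0.2404]
 [ 0.5122 -0.0433]
 [ 0.6353  0.2066]
 [ 0.6243  0.0533]] -4.5738230094894305 -4.090690039912204
tray [(array([ 0.5752,  0.0922, -0.0001]), 0.6)]
nest1 [(array([0.5837, 0.1894, 0.0181]), 0.85)]
```

View pics/w9z.png

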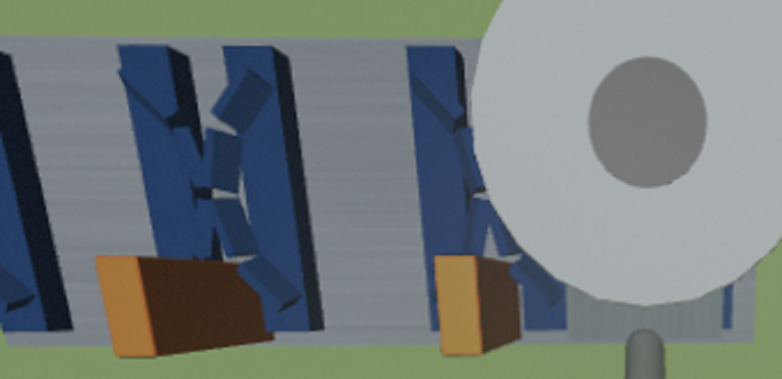

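```bash

python3 -m crank '[[0,-0.008,-0.01,2,-6,5,1],[0,0,0,1,-3,10,1],[0,0,0,0,0,14,1],[0,0,0,0,0,16,1],[0,0,0,0,0,16,1],[0,0,0,0,0,10,1],[0,0,0,0,0,4,1],[0,0,0,0,0,0,1]]'
python3 -c "
from h import *
plan([.4704,.0098,.225],-4.3)"
```

```text
t: 16.75
tool_pos: [0.475, 0.0108, 0.2264]
tool_rot: [-3.139, 0.124, 0.004]
contact_force: [-0.2, -0.1, -2.0]
opening: 0.0185
t 16.75 pos [475.   10.8 226.4] yaw -4.53 q6 1.52 F [-0.2 -0.1 -2. ] open 18.5
shift [-4.5  1.4  1.4] turn [-0.     0.003 -0.004]
```

```bash

python3 -m crank '[[0,0,0,-4,1.5,0,1],[0,0,0,-2,0.5,0,1],[0,0,0,0,0,0,1],[0,0,0,0,0,0,1]]'
python3 - <<'E'
from h import *
plan([.4704,.0098,.225],-4.3)
p=eyes.get_image('wrist');save(p,'w10.png')
E
```

```text
t: 17.08
tool_pos: [0.469, 0.009, 0.2275]
tool_rot: [-3.139, 0.125, 0.002]
contact_force: [0.4, 0.1, -2.6]
opening: 0.0188
t 17.08 pos [469.    9.  227.5] yaw -4.54 q6 1.51 F [ 0.4  0.1 -2.6] open 18.8
shift [ 1.3 -0.9  2.5] turn [-0.     0.001 -0.004]
```

View pics/w10.png

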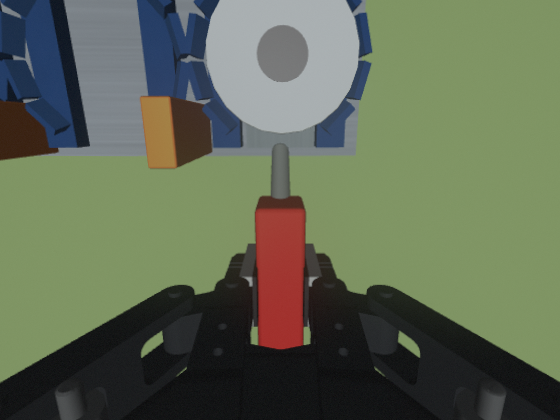

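```bash

python3 -m crank '[[0,0,0.002,0.5,-1,3,1],[0,0,0,0,-0.3,4,1],[0,0,0,0,0,4,1],[0,0,0,0,0,0,1]]'
python3 -c "
from h import *
plan([.4704,.0098,.209],-4.3)"
python3 -m crank '[[0,0,0,-0.5,0,4,1],[0,0,0,-0.5,0,4,1],[0,0,0,0,0,3,1],[0,0,0,0,0,0,1]]'
python3 - <<'E'
from h import *
plan([.4704,.0098,.209],-4.3)
p=eyes.get_image('wrist');save(p,'w11.png')
E
```

```text
t: 17.47
tool_pos: [0.4707, 0.0103, 0.2178]
tool_rot: [3.139, -0.128, 0.006]
contact_force: [0.2, 0.1, -2.5]
opening: 0.0189
t 17.47 pos [470.7  10.3 217.8] yaw -4.67 q6 1.52 F [ 0.2  0.1 -2.5] open 18.9
shift [-0.2  0.5  8.8] turn [ 0.    -0.004 -0.006]
t: 17.8
tool_pos: [0.4697, 0.0104, 0.2053]
tool_rot: [3.139, -0.128, 0.006]
contact_force: [-0.8, -0.5, -1.5]
opening: 0.0182
t 17.80 pos [469.7  10.4 205.3] yaw -4.66 q6 1.52 F [-0.8 -0.5 -1.5] open 18.2
shift [ 0.8  0.5 -3.7] turn [ 0.    -0.004 -0.006]
```

View pics/w11.png

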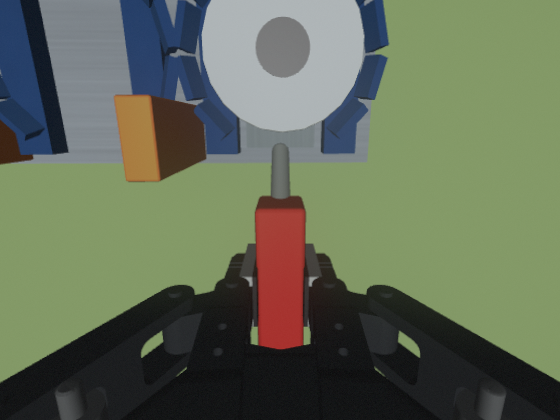

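```bash

python3 -m crank '[[0,0,0,0,0,-2.5,1],[0,0,0,-4,0,-0.7,1],[0,0,0,-8,0,0,1],[0,0,0,-12,0,0,1]]'
python3 -c "
from h import *
plan([.4704,.0098,.2085],-4.3)"
python3 -m crank '[[0,0,0,-15,0,0,1],[0,0,0,-15,0,0,1],[0,0,0,-15,0,0,1],[0,0,0,-15,0,0,1],[0,0,0,-10,0,0,1]]'
python3 - <<'E'
from h import *
plan([.4704,.0098,.2085],-4.3)
p=eyes.get_image('wrist');save(p,'w12.png')
E
```

```text
t: 18.18
tool_pos: [0.4464, 0.0121, 0.2101]
tool_rot: [3.138, -0.128, 0.01]
contact_force: [-0.2, -0.3, -1.4]
opening: 0.0183
t 18.18 pos [446.4  12.1 210.1] yaw -4.67 q6 1.51 F [-0.2 -0.3 -1.4] open 18.3
shift [24.1  0.4  1.8] turn [ 0.    -0.006 -0.006]
t: 18.6
tool_pos: [0.3714, 0.0183, 0.21]
tool_rot: [3.138, -0.127, 0.011]
contact_force: [0.1, 0.1, -0.9]
opening: 0.0188
t 18.60 pos [371.4  18.3 210. ] yaw -4.65 q6 1.50 F [ 0.1  0.1 -0.9] open 18.8
shift [99.3  0.5  2.2] turn [ 0.    -0.007 -0.006]
```

View pics/w12.png

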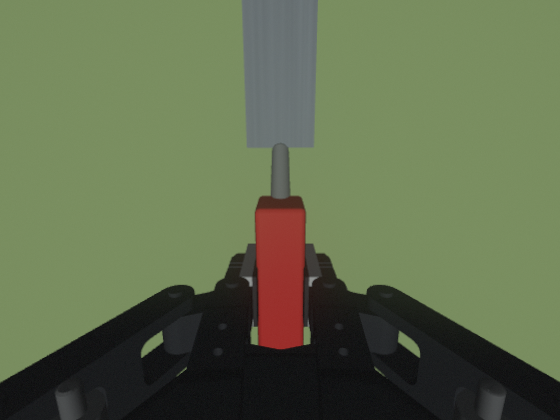

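```bash

python3 -m crank '[[0,0.005,0,2,6,-15,1],[0,0,0.04,5,18,-18,1],[0,0,0.06,7,25,-15,1],[0,0,0.06,8,26,-5,1],[0,0,0.06,10,26,0,1],[0,0,0.06,11,25,0,1],[0,0,0.06,12,25,0,1],[0,0,0.06,13,25,0,1]]'
python3 -c "
from h import *
plan([.3954,-.2257,.26],-31.6)"

```

```text
t: 19.32
tool_pos: [0.3894, -0.1726, 0.266]
tool_rot: [-3.048, 0.76, -0.027]
contact_force: [0.4, 0.9, -2.4]
opening: 0.0185
t 19.32 pos [ 389.4 -172.6  266. ] yaw -28.01 q6 1.46 F [ 0.4  0.9 -2.4] open 18.5
shift [30.1 44.1  6.3] turn [-0.005 -0.017  0.063]
```

```bash

python3 -m crank '[[0,-0.008,0.03,12,18,10,1],[0,-0.004,0.015,7,10,15,1],[0,0,0.005,3,4,18,1],[0,0,0,0,0,10,1],[0,0,0,0,0,0,1],[0,0,0,0,0,0,1]]'
python3 -c "
from h import *
plan([.3954,-.2257,.2065],-31.6)"

```

```text
t: 19.82
tool_pos: [0.3946, -0.2199, 0.2152]
tool_rot: [3.022, -0.855, 0.022]
contact_force: [-0.2, 0.6, -2.1]
opening: 0.0184
t 19.82 pos [ 394.6 -219.9  215.2] yaw -31.61 q6 1.45 F [-0.2  0.6 -2.1] open 18.4
shift [3.6 4.6 8.7] turn [-0.003 -0.014 -0.   ]
```

```bash

python3 -m crank '[[-0.003,-0.016,0,2,5,8,1],[0,-0.003,0,1,2,4,1],[0,0,0,0,0,0,1],[0,0,0,0,0,0,1]]'
python3 -c "
from h import *
plan([.3954,-.2257,.2065],-31.6)"

```

```text
t: 20.15
tool_pos: [0.3943, -0.2268, 0.2042]
tool_rot: [-3.024, 0.851, 0.006]
contact_force: [0.8, 0.4, -1.8]
opening: 0.0189
t 20.15 pos [ 394.3 -226.8  204.2] yaw -31.42 q6 1.43 F [ 0.8  0.4 -1.8] open 18.9
shift [ 0.3 -1.5 -2.3] turn [0.001 0.003 0.003]
```

```bash

python3 -m crank '[[0,0,0,0,-1.5,-2.5,1],[0,0,0.002,7,-0.5,-1,1],[0,0,0,12,0,0,1],[0,0,0,12,0,0,1],[0,0,0,8,0,0,1]]'
python3 - <<'E'
from h import *
plan([.547-.097*.8517,-.319+.097*.524,.2065],-31.6)
p=eyes.get_image('wrist');save(p,'w13.png')
E
```

```text
t: 20.57
tool_pos: [0.4304, -0.2453, 0.2095]
tool_rot: [3.023, -0.852, -0.002]
contact_force: [-0.8, -1.3, -1.3]
opening: 0.0184
t 20.57 pos [ 430.4 -245.3  209.5] yaw -31.50 q6 1.45 F [-0.8 -1.3 -1.3] open 18.4
shift [40.9  1.7  2.9] turn [0.001 0.001 0.002]
```

View pics/w13.png

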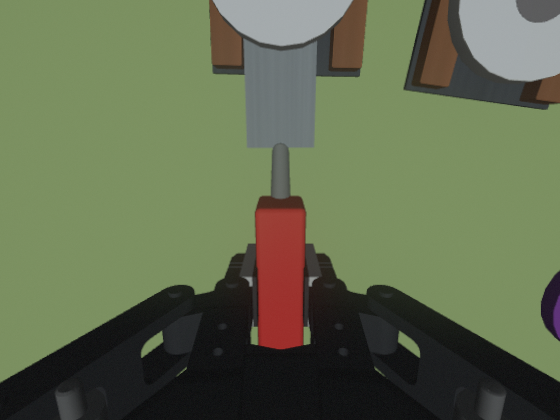

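```bash

python3 -m crank '[[0,0,0,2,2,2.5,1],[0,0,0.002,7,1,1,1],[0,0,0,10,0,0,1],[0,0,0,10,0,0,1],[0,0,0,7,0,0,1],[0,0,0,3,0,0,1],[0,0,0,0,0,0,1]]'
python3 - <<'E'
from h import *
plan([.547-.097*.8517,-.319+.097*.524,.2065],-31.6)
p=eyes.get_image('wrist');save(p,'w14.png')
onblade(p,(281,55),.025)
E
```

```text
t: 21.2
tool_pos: [0.4669, -0.2714, 0.2063]
tool_rot: [3.022, -0.855, 0.002]
contact_force: [-0.5, -0.0, -1.4]
opening: 0.0185
t 21.20 pos [ 466.9 -271.4  206.3] yaw -31.60 q6 1.46 F [-0.5 -0.  -1.4] open 18.5
shift [-3.8 -1.5 -0.2] turn [ 0.001 -0.001 -0.   ]
disc rel tool mm [ 97.2   1.2 181.4] world [ 0.549  -0.3234  0.025 ]
```

View pics/w14.png

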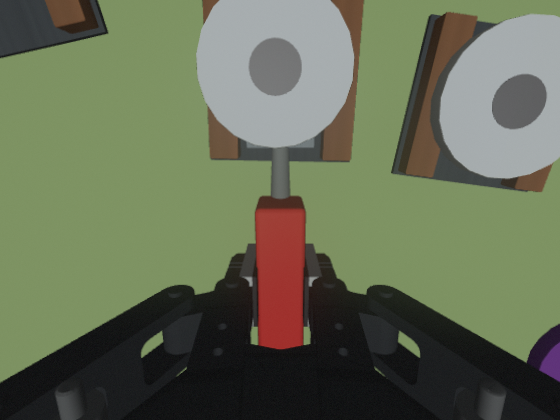

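```bash

python3 -m crank '[[0,0,0,-4,-0.8,0,1],[0,0,0,-1.5,-0.3,0,1],[0,0,0,0,0,0,1]]'
python3 -m crank '[[0,0,0,0,0,-3,1],[0,0,0,0,0,-4,1],[0,0,0,0,0,-5,1],[0,0,0,0,0,-6,1],[0,0,0,0,0,-7,1],[0,0,0,0,0,-8,1],[0,0,0,0,0,-5,1],[0,0,0,0,0,0,1]]'
python3 - <<'E'
from h import *
plan([.547-.097*.8517,-.319+.097*.524,.2065],-31.6)
p=eyes.get_image('wrist');save(p,'w15.png')
o=state()[0]; z=o['tool_pos'][2]-.2+.013
onblade(p,(277,53),z)
E
```

```text
t: 21.5
tool_pos: [0.4617, -0.2667, 0.2058]
tool_rot: [3.023, -0.855, -0.001]
contact_force: [-0.1, -0.0, -2.9]
opening: 0.0184
t: 22.17
tool_pos: [0.4608, -0.2659, 0.2482]
tool_rot: [3.023, -0.855, -0.001]
contact_force: [0.2, -0.8, -2.4]
opening: 0.0188
t 22.17 pos [ 460.8 -265.9  248.2] yaw -31.59 q6 1.46 F [ 0.2 -0.8 -2.4] open 18.8
shift [ 4.3  0.  41.7] turn [0.    0.001 0.   ]
disc rel tool mm [ 99.1  -0.7 186.9] world [ 0.5454 -0.3172  0.0609]
```

View pics/w15.png

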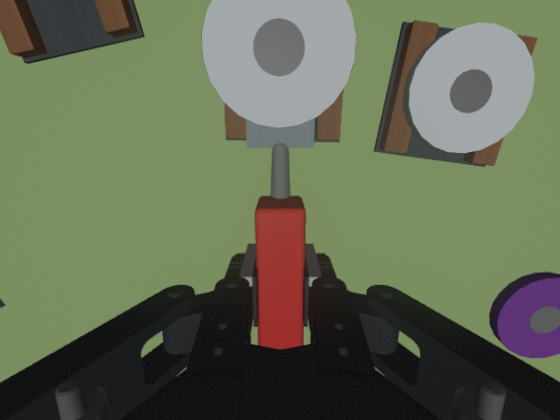

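```bash

python3 -m crank '[[0,0,0,-2,-3,-6,1],[0,0,-0.01,-4,-7,-8,1],[0,0,-0.02,-6,-11,-8,1],[0,0,-0.03,-8,-15,-8,1],[0,0,-0.03,-8,-16,-8,1],[0,0,-0.03,-7,-17,-6,1],[0,0,-0.03,-7,-17,-3,1],[0,0,-0.03,-6,-17,0,1]]'
python3 -c "
from h import *
plan([.475,.1028,.30],-4.3)"
python3 -m crank '[[0,0,-0.03,-6,-18,0,1],[0,0,-0.03,-5,-18,0,1],[0,0,-0.03,-4,-18,0,1],[0,0,-0.03,-4,-18,0,1],[0,0,-0.03,-3,-18,0,1],[0,0,-0.03,-3,-18,0,1],[0,0,-0.03,-2,-18,0,1],[0,0,-0.02,-2,-18,0,1]]'
python3 -c "
from h import *
plan([.475,.1028,.30],-4.3)"
```

```text
t: 22.88
tool_pos: [0.4645, -0.1447, 0.3004]
tool_rot: [-3.088, 0.564, 0.002]
contact_force: [-0.1, 0.4, -2.3]
opening: 0.0187
t 22.88 pos [ 464.5 -144.7  300.4] yaw -20.70 q6 1.48 F [-0.1  0.4 -2.3] open 18.7
shift [ -77.6 -235.3    0.9] turn [-0.002  0.001 -0.286]
t: 23.55
tool_pos: [0.4677, 0.0182, 0.3062]
tool_rot: [-3.133, 0.166, -0.005]
contact_force: [0.2, -0.3, -2.3]
opening: 0.0187
t 23.55 pos [467.7  18.2 306.2] yaw -6.05 q6 1.55 F [ 0.2 -0.3 -2.3] open 18.7
shift [ -1.7 -84.9   6.6] turn [-0.005 -0.003 -0.031]
```

```bash

python3 -m crank '[[0,0,-0.01,0,-17,0,1],[0,0,-0.005,0,-16,0,1],[0,0,0,0,-14,1,1],[0,0,0,0,-10,1,1],[0,0,0,0,-6,1,1],[0,0,0,0,-3,0,1],[0,0,0,0,0,0,1],[0,0,0,0,0,0,1]]'
python3 - <<'E'
from h import *
plan([.475,.1028,.227],-4.3)
p=eyes.get_image('wrist');save(p,'w16.png')
E
```

```text
t: 24.22
tool_pos: [0.4687, 0.0965, 0.3069]
tool_rot: [-3.132, 0.113, -0.006]
contact_force: [0.3, 0.7, -2.6]
opening: 0.0185
t 24.22 pos [468.7  96.5 306.9] yaw -4.12 q6 1.69 F [ 0.3  0.7 -2.6] open 18.5
shift [ 5.5 -6.1 79.9] turn [-0.008 -0.004  0.003]
```

View pics/w16.png

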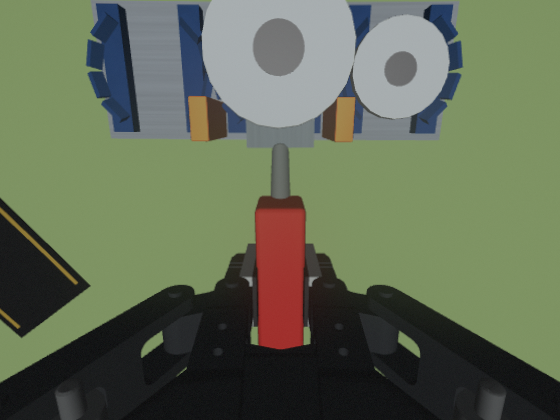

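```bash
python3 - <<'E'
from h import *
o,M,y=state(); p=eyes.get_image('wrist')
X=back(p,[(112,139),(440,140),(92,3),(460,3)],.004,o)[:,:2]
a=lambda v:np.degrees(np.arctan2(v[1],v[0]))
print(X,X.mean(0),a(X[0]-X[1])-90,a(X[2]-X[3])-90)
E
python3 -m crank '[[-0.006,0,0,4,-5,6,1],[0,0,0,2,-3,12,1],[0,0,0,0,0,16,1],[0,0,0,0,0,16,1],[0,0,0,0,0,16,1],[0,0,0,0,0,8,1],[0,0,0,0,0,0,1],[0,0,0,0,0,0,1]]'
python3 -c "
from h import *
plan([.475,.1028,.227],-4.3)"
```

```text
[[ 0.53387022  0.23897521]
 [ 0.51265933 -0.04395413]
 [ 0.63580879  0.23110176]
 [ 0.61482873 -0.05152617]] [0.57429177 0.09364916] -4.287378289437854 -4.245400217993691
t: 24.98
tool_pos: [0.4774, 0.1027, 0.2255]
tool_rot: [-3.139, 0.122, -0.004]
contact_force: [-0.1, 0.5, -1.7]
opening: 0.0185
t 24.98 pos [477.4 102.7 225.5] yaw -4.46 q6 1.71 F [-0.1  0.5 -1.7] open 18.5
shift [-2.4  0.1 -1.5] turn [-0.001 -0.003 -0.003]
```

```bash

python3 -m crank '[[0,0,0.002,-3,0.8,0,1],[0,0,0,-1,0.3,0,1],[0,0,0,0,0,0,1]]'
python3 - <<'E'
from h import *
plan([.4745,.102,.227],-4.3)
p=eyes.get_image('wrist');save(p,'w17.png')
E
```

```text
t: 25.23
tool_pos: [0.4737, 0.1018, 0.2265]
tool_rot: [-3.138, 0.126, -0.007]
contact_force: [-0.7, 0.1, -2.4]
opening: 0.0189
t 25.23 pos [473.7 101.8 226.5] yaw -4.60 q6 1.71 F [-0.7  0.1 -2.4] open 18.9
shift [ 0.8 -0.3 -0.5] turn [-0.001 -0.004 -0.005]
```

View pics/w17.png

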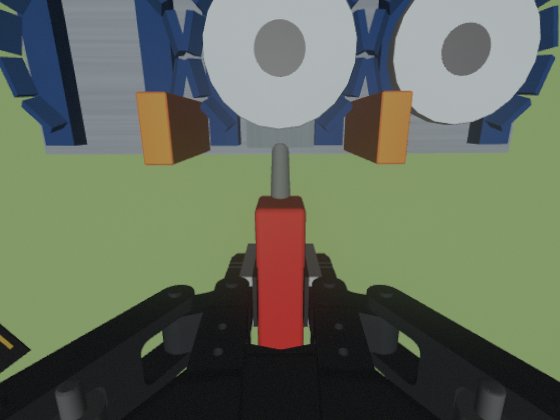

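```bash

python3 -m crank '[[0,0,0.004,0,-0.7,3,1],[0,0,0,-0.3,0,4,1],[0,0,0,-0.5,0,4,1],[0,0,0,-0.5,0,4,1],[0,0,0,-0.5,0,4,1],[0,0,0,0,0,2,1],[0,0,0,0,0,0,1]]'
python3 - <<'E'
from h import *
plan([.4745,.102,.209],-4.3)
p=eyes.get_image('wrist');save(p,'w18.png')
E
```

```text
t: 25.87
tool_pos: [0.4731, 0.1029, 0.206]
tool_rot: [-3.138, 0.133, -0.016]
contact_force: [0.3, -0.1, -1.7]
opening: 0.0185
t 25.87 pos [473.1 102.9 206. ] yaw -4.85 q6 1.72 F [ 0.3 -0.1 -1.7] open 18.5
shift [ 1.5  0.8 -3. ] turn [-0.002 -0.01  -0.01 ]
```

View pics/w18.png

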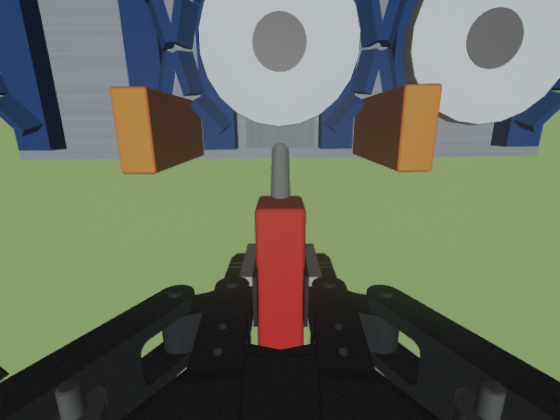

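```bash

python3 -m crank '[[0,-0.006,0.005,-1,0,-1.5,1],[0,0,0.002,-4,0,-0.5,1],[0,0,0,-9,0,0,1],[0,0,0,-14,0,0,1],[0,0,0,-16,0,0,1],[0,0,0,-18,0,0,1],[0,0,0,-18,0,0,1],[0,0,0,-14,0,0,1]]'
python3 -c "
from h import *
plan([.4745,.102,.209],-4.3)"
python3 -m crank '[[0,0,0,-10,0,0,1],[0,0,0,-5,0,-2,1],[0,0,0,0,0,-15,1],[0,0,0,0,0,-20,1]]'
python3 - <<'E'
from h import *
plan([.4745,.102,.209],-4.3)
t=eyes.get_image('side');cv2.imwrite('pics/s6.png',cv2.resize(t['image'][150:390,220:440],None,fx=2.5,fy=2.5)[:,:,::-1])
E
```

```text
t: 26.58
tool_pos: [0.376, 0.1118, 0.2093]
tool_rot: [-3.136, 0.147, -0.011]
contact_force: [-0.3, -0.5, -2.3]
opening: 0.0184
t 26.58 pos [376.  111.8 209.3] yaw -5.39 q6 1.76 F [-0.3 -0.5 -2.3] open 18.4
shift [99.   0.5  1. ] turn [-0.002 -0.007 -0.019]
t: 26.92
tool_pos: [0.3529, 0.1133, 0.2416]
tool_rot: [-3.138, 0.145, 0.006]
contact_force: [-0.0, -0.7, -1.6]
opening: 0.0183
t 26.92 pos [352.9 113.3 241.6] yaw -5.30 q6 1.77 F [-0.  -0.7 -1.6] open 18.3
shift [1.223e+02 1.000e-01 3.210e+01] turn [-0.     0.004 -0.017]
```

View pics/s6.png

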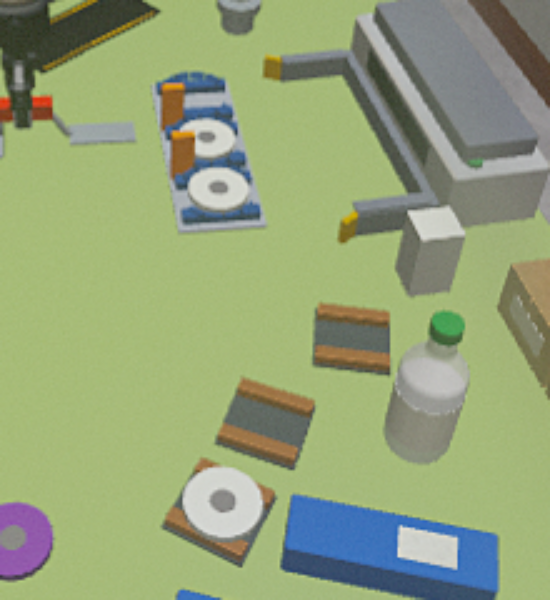

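```bash

python3 -m crank '[[0,0,0.01,8,10,-10,1],[0,0,0.03,11,20,-10,1],[0,0,0.04,12,26,0,1],[0,0,0.04,12,26,0,1],[0,0,0.04,12,26,0,1],[0,0,0.04,12,26,0,1],[0,0,0.04,12,26,0,1],[0,0,0.04,12,26,0,1]]'
python3 -c "
from h import *
plan([.3365,-.2947,.26],-38.9)"
python3 -m crank '[[0,0,0.05,9,26,0,1],[0,0,0.05,9,26,0,1],[0,0,0.05,9,26,0,1],[0,0,0.05,9,26,0,1],[0,0,0.05,9,24,0,1],[0,0,0.05,9,20,0,1]]'
python3 -c "
from h import *
plan([.3365,-.2947,.26],-38.9)"
```

```text
t: 27.63
tool_pos: [0.4063, -0.0908, 0.2709]
tool_rot: [-3.081, 0.583, -0.032]
contact_force: [0.7, 0.2, -2.6]
opening: 0.0187
t 27.63 pos [406.3 -90.8 270.9] yaw -21.42 q6 1.54 F [ 0.7  0.2 -2.6] open 18.7
shift [  9.3 215.4   9.1] turn [-0.012 -0.018  0.305]
t: 28.13
tool_pos: [0.3817, -0.2562, 0.2707]
tool_rot: [-2.949, 1.063, -0.042]
contact_force: [1.2, -0.1, -2.6]
opening: 0.0186
t 28.13 pos [ 381.7 -256.2  270.7] yaw -39.64 q6 1.50 F [ 1.2 -0.1 -2.6] open 18.6
shift [-10.5  58.6   9.6] turn [-0.015 -0.023 -0.013]
```

```bash

python3 -m crank '[[-0.01,-0.015,-0.01,-5,22,3,1],[-0.005,-0.008,0,-4,18,12,1],[0,0,0,-2,12,18,1],[0,0,0,0,5,14,1],[0,0,0,0,0,4,1],[0,0,0,0,0,0,1]]'
python3 -c "
from h import *
plan([.3365,-.2947,.2065],-38.9)"
```

```text
t: 28.63
tool_pos: [0.3348, -0.3015, 0.2199]
tool_rot: [2.949, -1.062, 0.013]
contact_force: [-0.5, 0.0, -0.7]
opening: 0.0185
t 28.63 pos [ 334.8 -301.5  219.9] yaw -39.60 q6 1.36 F [-0.5  0.  -0.7] open 18.5
shift [-3.2 -6.4 13.3] turn [ 0.004 -0.01  -0.012]
```

```bash

python3 -m crank '[[0.002,-0.012,-0.011,-3,-6,9,1],[0,-0.006,-0.002,-2,-2,5,1],[0,0,0,0,0,2,1],[0,0,0,0,0,0,1],[0,0,0,0,0,0,1]]'
python3 -c "
from h import *
plan([.3365,-.2947,.2065],-38.9)"
```

```text
t: 29.05
tool_pos: [0.338, -0.2903, 0.204]
tool_rot: [-2.965, 1.038, 0.011]
contact_force: [1.1, 0.2, -2.1]
opening: 0.0183
t 29.05 pos [ 338.  -290.3  204. ] yaw -38.60 q6 1.37 F [ 1.1  0.2 -2.1] open 18.3
shift [ 1.5  4.3 -2.5] turn [0.002 0.006 0.005]
```

```bash

python3 -m crank '[[0.002,0.006,0.004,2,3.5,-3,1],[0,0,0,6,1,0,1],[0,0,0,10,0,0,1],[0,0,0,10,0,0,1],[0,0,0,6,0,0,1]]'
python3 - <<'E'
from h import *
plan([.475-.097*.778,-.4065+.097*.628,.2065],-38.9)
p=eyes.get_image('wrist');save(p,'w19.png')
E
```

```text
t: 29.47
tool_pos: [0.3633, -0.3166, 0.2087]
tool_rot: [2.962, -1.043, 0.005]
contact_force: [0.1, -0.5, -1.9]
opening: 0.0189
t 29.47 pos [ 363.3 -316.6  208.7] yaw -38.80 q6 1.38 F [ 0.1 -0.5 -1.9] open 18.9
shift [46.4 -0.1  2.4] turn [ 0.    -0.003  0.002]
```

View pics/w19.png

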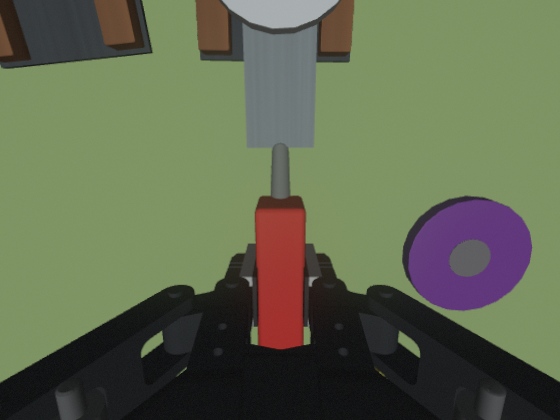

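```bash

python3 -m crank '[[0,0,0,4,-1,2,1],[0,0,0.002,9,-0.5,1,1],[0,0,0,11,0,0,1],[0,0,0,10,0,0,1],[0,0,0,6,0,0,1],[0,0,0,2,0,0,1],[0,0,0,0,0,0,1]]'
python3 - <<'E'
from h import *
plan([.475-.097*.778,-.4065+.097*.628,.2065],-38.9)
p=eyes.get_image('wrist');save(p,'w20.png')
E
```

```text
t: 30.1
tool_pos: [0.4006, -0.3449, 0.2056]
tool_rot: [2.96, -1.047, 0.006]
contact_force: [-0.7, 0.3, -2.0]
opening: 0.0186
t 30.10 pos [ 400.6 -344.9  205.6] yaw -38.97 q6 1.40 F [-0.7  0.3 -2. ] open 18.6
shift [-0.4  1.2 -0.9] turn [ 0.    -0.004 -0.001]
```

View pics/w20.png

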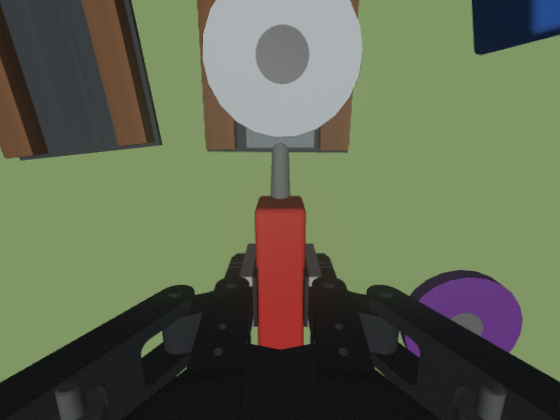

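Hole at (282,54): well over the blade point; lift.

```bash

python3 -m crank '[[0,0,0,0,0,-3,1],[0,0,0,0,0,-4,1],[0,0,0,0,0,-5,1],[0,0,0,0,0,-6,1],[0,0,0,0,0,-7,1],[0,0,0,0,0,-8,1],[0,0,0,0,0,-5,1],[0,0,0,0,0,0,1]]'
python3 - <<'E'
from h import *
plan([.481,.196,.30],-4.3)
p=eyes.get_image('wrist');save(p,'w21.png')
o=state()[0]; z=o['tool_pos'][2]-.2+.013
onblade(p,(282,53),z);onblade(p,(282,58),z)
E
```

```text
t: 30.82
tool_pos: [0.3989, -0.3433, 0.2474]
tool_rot: [2.961, -1.048, 0.004]
contact_force: [0.8, -0.8, -2.9]
opening: 0.0188
t 30.82 pos [ 398.9 -343.3  247.4] yaw -38.98 q6 1.40 F [ 0.8 -0.8 -2.9] open 18.8
shift [-275.3 -470.8  -53.3] turn [ 0.001 -0.002 -0.605]
disc rel tool mm [ 99.3   1.5 187.2] world [ 0.4754 -0.4072  0.0601]
disc rel tool mm [ 97.2   1.5 187.2] world [ 0.4738 -0.4059  0.0601]
```

View pics/w21.png

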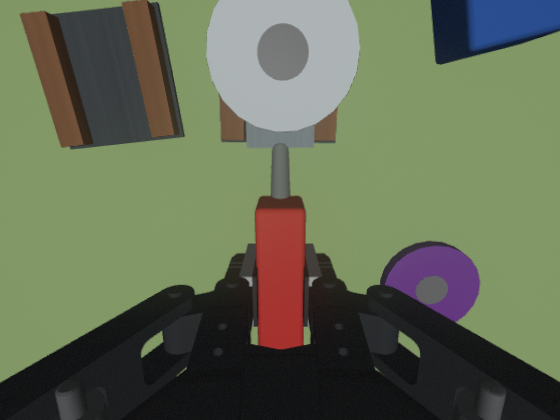

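```bash

python3 -m crank '[[0,0,0,-1,-3,-6,1],[0,0,-0.01,-3,-7,-8,1],[0,0,-0.02,-5,-11,-8,1],[0,0,-0.025,-8,-15,-8,1],[0,0,-0.03,-8,-16,-8,1],[0,0,-0.03,-8,-17,-6,1],[0,0,-0.03,-7,-18,-3,1],[0,0,-0.03,-7,-18,0,1]]'
python3 -m crank '[[0,0,-0.03,-6,-18,0,1],[0,0,-0.03,-5,-18,0,1],[0,0,-0.03,-5,-18,0,1],[0,0,-0.03,-4,-18,0,1],[0,0,-0.03,-4,-18,0,1],[0,0,-0.03,-3,-18,0,1],[0,0,-0.03,-3,-18,0,1],[0,0,-0.03,-2,-18,0,1]]'
python3 -c "
from h import *
plan([.483,.1966,.30],-4.3)"

```

```text
t: 31.53
tool_pos: [0.4207, -0.2232, 0.2997]
tool_rot: [-3.045, 0.771, -0.004]
contact_force: [0.5, -0.0, -2.6]
opening: 0.0187
t: 32.2
tool_pos: [0.4436, -0.0615, 0.3051]
tool_rot: [-3.119, 0.36, -0.012]
contact_force: [0.1, -0.2, -2.1]
opening: 0.0184
t 32.20 pos [443.6 -61.5 305.1] yaw -13.17 q6 1.49 F [ 0.1 -0.2 -2.1] open 18.4
shift [ -20.5 -260.2    5.7] turn [-0.002 -0.007 -0.155]
```

```bash

python3 -m crank '[[0,0,-0.025,-1,-18,0,1],[0,0,-0.025,-1,-19,0,1],[0,0,-0.02,0,-20,0,1],[0,0,-0.02,0,-20,0,1],[0,0,-0.015,1,-20,0,1],[0,0,-0.01,1,-20,0,1],[0,0,-0.005,1,-20,0,1],[0,0,0,1,-20,0,1]]'
python3 -c "
from h import *
plan([.483,.1966,.30],-4.3)"

```

```text
t: 32.87
tool_pos: [0.4641, 0.1092, 0.3101]
tool_rot: [-3.134, 0.139, -0.016]
contact_force: [0.1, -0.5, -2.1]
opening: 0.0185
t 32.87 pos [464.1 109.2 310.1] yaw -5.09 q6 1.73 F [ 0.1 -0.5 -2.1] open 18.5
shift [ 11.  -88.7  10.6] turn [-0.005 -0.01  -0.014]
```

```bash

python3 -m crank '[[0,-0.003,-0.005,2,-18,1,1],[0,-0.003,-0.004,2,-16,2,1],[0,0,0,2,-14,2,1],[0,0,0,2,-11,2,1],[0,0,0,2,-7,2,1],[0,0,0,1,-4,0,1],[0,0,0,0,0,0,1],[0,0,0,0,0,0,1]]'
python3 - <<'E'
from h import *
plan([.483,.1966,.227],-4.3)
p=eyes.get_image('wrist');save(p,'w22.png')
E
```

```text
t: 33.53
tool_pos: [0.4767, 0.1901, 0.3044]
tool_rot: [-3.133, 0.1, -0.006]
contact_force: [-0.2, -0.0, -2.3]
opening: 0.0187
t 33.53 pos [476.7 190.1 304.4] yaw -3.67 q6 1.87 F [-0.2 -0.  -2.3] open 18.7
shift [ 5.6 -6.3 77.5] turn [-0.008 -0.004  0.011]
```

View pics/w22.png

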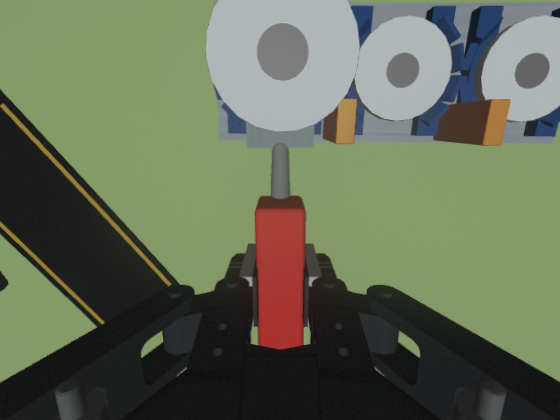

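Tray unmoved (front-left corner near (219,139)); two discs seated. Lowering.

```bash
python3 - <<'E'
from h import *
o,M,y=state(); p=eyes.get_image('wrist')
X=back(p,[(219,139),(554,142)],.004,o)[:,:2]
print(X); v=X[0]-X[1]; print(np.degrees(np.arctan2(v[1],v[0]))-90, X.mean(0)+.052*np.array([.997,-.075]))
E
python3 -m crank '[[-0.006,0,0.008,4,-5,6,1],[0,0,0.003,2,-3,12,1],[0,0,0,0,0,16,1],[0,0,0,0,0,16,1],[0,0,0,0,0,14,1],[0,0,0,0,0,8,1],[0,0,0,0,0,0,1],[0,0,0,0,0,0,1]]'
python3 -c "
from h import *
plan([.483,.1966,.227],-4.3)"
```

```text
[[ 0.53519431  0.24003081]
 [ 0.51369843 -0.04373423]]
-4.332019146317748 [0.57629037 0.09424829]
t: 34.3
tool_pos: [0.4854, 0.1959, 0.2254]
tool_rot: [-3.139, 0.131, -0.006]
contact_force: [0.7, 0.4, -2.0]
opening: 0.0181
t 34.30 pos [485.4 195.9 225.4] yaw -4.77 q6 1.90 F [ 0.7  0.4 -2. ] open 18.1
shift [-2.4 -0.5 -1.6] turn [-0.    -0.004 -0.008]
```

```bash

python3 -m crank '[[0,0,-0.006,-2,-0.5,0,1],[0,0,-0.002,-0.5,-0.3,0,1],[0,0,0,0,0,0,1]]'
python3 - <<'E'
from h import *
plan([.483,.1966,.227],-4.3)
p=eyes.get_image('wrist');save(p,'w23.png')
E
```

```text
t: 34.55
tool_pos: [0.4833, 0.197, 0.2263]
tool_rot: [-3.139, 0.118, -0.008]
contact_force: [-0.2, 0.6, -2.3]
opening: 0.0186
t 34.55 pos [483.3 197.  226.3] yaw -4.29 q6 1.89 F [-0.2  0.6 -2.3] open 18.6
shift [-0.3  0.4 -0.7] turn [-0.001 -0.005  0.   ]
```

View pics/w23.png

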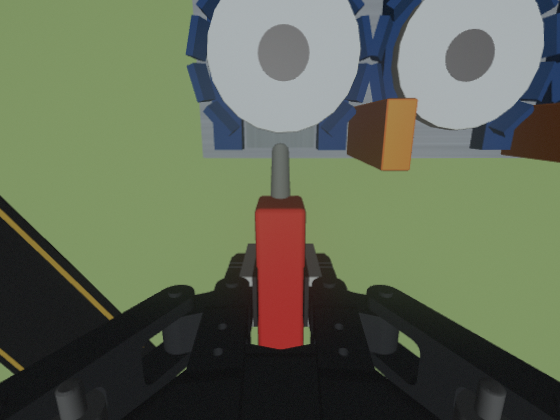

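```bash

python3 -m crank '[[0,0,0,0,-0.3,3,1],[0,-0.003,0,-0.3,0,4,1],[0,-0.003,0,-0.5,0,4,1],[0,0,0,-0.5,0,4,1],[0,0,0,-0.5,0,4,1],[0,0,0,0,0,2,1],[0,0,0,0,0,0,1]]'
python3 - <<'E'
from h import *
plan([.483,.1966,.209],-4.3)
p=eyes.get_image('wrist');save(p,'w24.png')
E
```

```text
t: 35.18
tool_pos: [0.4825, 0.1979, 0.2057]
tool_rot: [-3.137, 0.117, -0.006]
contact_force: [0.2, 0.3, -1.3]
opening: 0.0182
t 35.18 pos [482.5 197.9 205.7] yaw -4.28 q6 1.89 F [ 0.2  0.3 -1.3] open 18.2
shift [ 0.6  1.2 -3.3] turn [-0.002 -0.003  0.   ]
```

View pics/w24.png

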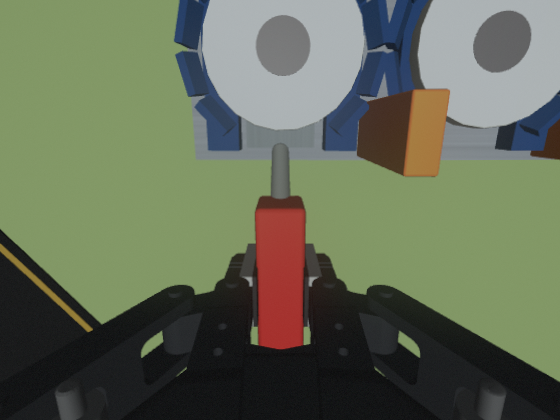

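```bash

python3 -m crank '[[0,0,0,-1,0.7,-1.5,1],[0,0,0,-4,0.3,-0.7,1],[0,0,0,-9,0,0,1],[0,0,0,-14,0,0,1],[0,0,0,-16,0,0,1],[0,0,0,-18,0,0,1],[0,0,0,-18,0,0,1],[0,0,0,-14,0,0,1]]'
python3 -m crank '[[0,0,0,-12,0,0,1],[0,0,0,-5,0,-4,1],[0,0,0,0,0,-20,1],[0,0,0,0,0,-30,1],[0,0,0,0,0,-30,1],[0,0,0,0,0,-15,1]]'
python3 - <<'E'
from h import *
plan([.418,.374,.30],32)
t=eyes.get_image('top'); s=eyes.get_image('side')
cv2.imwrite('pics/t7.png',cv2.resize(t['image'][70:280,110:320],None,fx=2.8,fy=2.8,interpolation=2)[:,:,::-1])
for n,pic in (('t',t),('s',s)):
  for q in ['disc1','nest1','tray','mat','bay']: print(n,q,[(np.round(d['centre'],3),round(d['confidence'],2)) for d in spotter.mark_of(q,pic)])
E
```

```text
t: 35.9
tool_pos: [0.385, 0.2039, 0.2095]
tool_rot: [-3.135, 0.121, -0.012]
contact_force: [-0.0, 0.4, -2.2]
opening: 0.0183
t: 36.4
tool_pos: [0.3583, 0.2041, 0.3065]
tool_rot: [3.139, -0.117, -0.008]
contact_force: [-0.4, 1.2, -1.7]
opening: 0.0183
t 36.40 pos [358.3 204.1 306.5] yaw -4.25 q6 1.98 F [-0.4  1.2 -1.7] open 18.3
shift [  47.  -173.8    6.1] turn [-0.001  0.005 -0.633]
t disc1 [(array([ 0.218, -0.292, -0.001]), 0.94), (array([0.579, 0.088, 0.017]), 0.92), (array([0.568, 0.003, 0.015]), 0.82), (array([ 0.284, -0.401, -0.   ]), 0.71), (array([0.584, 0.189, 0.016]), 0.56)]
t nest1 [(array([0.569, 0.005, 0.016]), 0.94), (array([0.575, 0.095, 0.018]), 0.93), (array([0.58 , 0.187, 0.016]), 0.69), (array([ 0.421,  0.377, -0.   ]), 0.49)]
t tray [(array([0.567, 0.003, 0.02 ]), 0.62), (array([ 0.578,  0.097, -0.001]), 0.61)]
t mat [(array([0.421, 0.378, 0.002]), 0.86)]
t bay []
s disc1 [(array([ 0.57 , -0.001,  0.015]), 0.82), (array([ 0.22 , -0.296, -0.001]), 0.8), (array([ 0.286, -0.402,  0.004]), 0.76), (array([0.572, 0.096, 0.018]), 0.6), (array([0.584, 0.19 , 0.014]), 0.59)]
s nest1 [(array([0.583, 0.19 , 0.018]), 0.82), (array([0.576, 0.096, 0.013]), 0.79), (array([0.568, 0.006, 0.02 ]), 0.71), (array([0.361, 0.208, 0.154]), 0.42)]
s tray [(array([0.576, 0.094, 0.001]), 0.72)]
s mat [(array([ 0.417,  0.371, -0.001]), 0.8)]
s bay [(array([0.75 , 0.08 , 0.002]), 0.83), (array([0.454, 0.197, 0.111]), 0.61)]
```

View pics/t7.png

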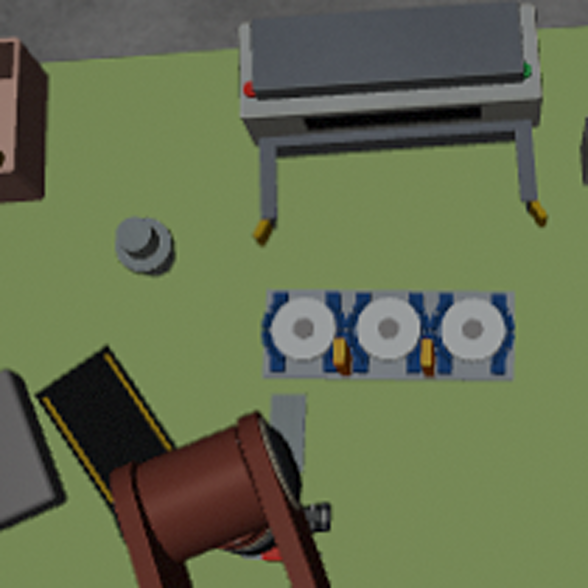

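```bash

python3 -m crank '[[0,0,-0.06,6,-14,0,1],[0,0,-0.09,9,-20,0,1],[0,0,-0.1,11,-20,0,1],[0,0,-0.1,13,-20,0,1],[0,0,-0.1,15,-20,0,1],[0,0,-0.1,17,-18,0,1],[0,0,-0.08,15,-14,0,1],[0,0,-0.04,10,-8,0,1]]'
python3 -c "
from h import *
plan([.42,.372,.25],32.5)"
```

```text
t: 37.67
tool_pos: [0.4232, 0.3633, 0.2964]
tool_rot: [2.989, 0.964, -0.025]
contact_force: [0.2, 0.5, -1.3]
opening: 0.0186
t 37.67 pos [423.2 363.3 296.4] yaw 35.74 q6 1.52 F [ 0.2  0.5 -1.3] open 18.6
shift [ 3.2 -8.8 46.3] turn [-0.003  0.016  0.057]
```

```bash

python3 -m crank '[[0,0.01,0.05,0,-5,6,1],[0,0,0.02,0,-3,15,1],[0,0,0,0,0,20,1],[0,0,0,0,0,20,1],[0,0,0,0,0,12,1],[0,0,0,0,0,5,1],[0,0,0,0,0,0,1],[0,0,0,0,0,0,1]]'
python3 -c "
from h import *
plan([.42,.372,.20],32.5)"
```

```text
t: 38.33
tool_pos: [0.42, 0.3746, 0.2143]
tool_rot: [-3.02, -0.861, 0.009]
contact_force: [0.8, 0.7, -1.9]
opening: 0.0187
t 38.33 pos [420.  374.6 214.3] yaw 31.84 q6 1.61 F [ 0.8  0.7 -1.9] open 18.7
shift [-1.3  2.2 14.3] turn [-0.003  0.005 -0.011]
```

```bash

python3 -m crank '[[0,0.003,-0.006,-1,2,5,1],[0,0,0,0,0.5,5,1],[0,0,0,0,0,3,1],[0,0,0,0,0,2,1],[0,0,0,0,0,0,1]]'
python3 -c "
from h import *
plan([.42,.372,.20],32.5)"
```

```text
t: 38.75
tool_pos: [0.422, 0.3722, 0.2017]
tool_rot: [-3.014, -0.87, -0.006]
contact_force: [-0.3, 0.1, -2.8]
opening: 0.0184
t 38.75 pos [422.  372.2 201.7] yaw 32.19 q6 1.60 F [-0.3  0.1 -2.8] open 18.4
shift [-1.9 -0.9  1.7] turn [-0.003 -0.005 -0.005]
```

```bash

python3 -m crank '[[0,-0.005,0,0,0,1.5,1],[0,0,0,0,0,1,1],[0,0,0,0,0,0,1]]'
python3 -c "
from h import *
plan([.42,.372,.20],32.5)"
```

```text
t: 39.0
tool_pos: [0.4226, 0.3726, 0.2004]
tool_rot: [-3.015, -0.87, -0.0]
contact_force: [-0.2, -0.4, -2.1]
opening: 0.0185
t 39.00 pos [422.6 372.6 200.4] yaw 32.19 q6 1.60 F [-0.2 -0.4 -2.1] open 18.5
shift [-2.5 -0.9  0.4] turn [-0.003 -0.001 -0.005]
```

```bash

python3 -m crank '[[0,0,0,0,0,0.7,1],[0,0,0,0,0,0,1],[0,0,0,0,0,0,0],[0,0,0,0,0,0,-1],[0,0,0,0,0,0,-1],[0,0,0,0,0,0,-1],[0,0,0,0,0,0,-1]]'
python3 -m crank '[[0,0,0,0,0,-12,-1],[0,0,0,0,0,-22,-1],[0,0,0,0,0,-28,-1],[0,0,0,0,0,-28,-1],[0,0,0,0,0,-28,-1],[0,0,0,0,0,-28,-1],[0,0,0,0,0,0,-1],[0,0,0,0,0,0,-1]]'
python3 - <<'E'
from h import *
plan([.42,.372,.20],32.5)
p=eyes.get_image('wrist');save(p,'w25.png')
E
```

```text
t: 39.58
tool_pos: [0.4236, 0.3734, 0.2017]
tool_rot: [-3.014, -0.87, -0.008]
contact_force: [0.3, 0.6, 0.0]
opening: 0.0775
t: 40.25
tool_pos: [0.4223, 0.372, 0.3591]
tool_rot: [-3.014, -0.87, -0.008]
contact_force: [0.3, -0.3, -1.6]
opening: 0.0851
t 40.25 pos [422.3 372.  359.1] yaw 32.21 q6 1.60 F [ 0.3 -0.3 -1.6] open 85.1
shift [ -2.9  -0.7 159.1] turn [-0.003 -0.006 -0.005]
```

View pics/w25.png

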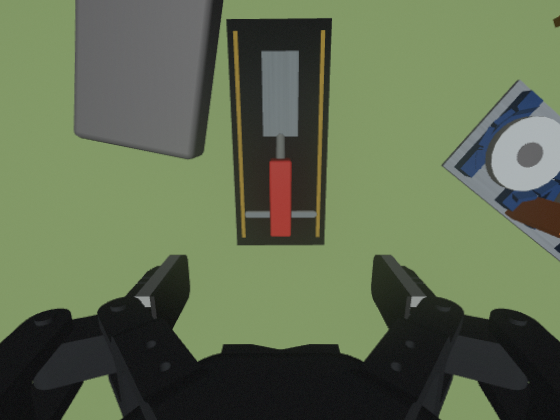

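```bash

python3 -m crank '[[0,0,0.03,2,20,-8,-1],[0,0,0.06,4,30,-8,-1],[0,0,0.07,6,32,-8,-1],[0,0,0.07,8,34,-8,-1],[0,0,0.07,11,34,-8,-1],[0,0,0.07,13,34,-8,-1],[0,0,0.07,15,34,-8,-1],[0,0,0.07,17,32,-5,-1]]'
python3 -m crank '[[0,0,0.06,16,25,0,-1],[0,0,0.06,14,15,0,-1],[0,0,0.03,8,6,0,-1],[0,0,0,0,0,0,-1],[0,0,0,0,0,0,-1]]'
python3 - <<'E'
from h import *
plan([.60,.08,.42],-4.2)
p=eyes.get_image('wrist');save(p,'w26.png')
E
```

```text
t: 40.97
tool_pos: [0.5781, 0.1553, 0.4121]
tool_rot: [-3.136, -0.066, 0.018]
contact_force: [1.2, 0.7, -0.1]
opening: 0.0853
t: 41.38
tool_pos: [0.6201, 0.1, 0.4068]
tool_rot: [-3.134, 0.197, 0.029]
contact_force: [-0.2, -1.0, -0.7]
opening: 0.0852
t 41.38 pos [620.1 100.  406.8] yaw -7.20 q6 1.74 F [-0.2 -1.  -0.7] open 85.2
shift [-17.7  22.4 -12.9] turn [-0.001  0.019 -0.052]
```

View pics/w26.png

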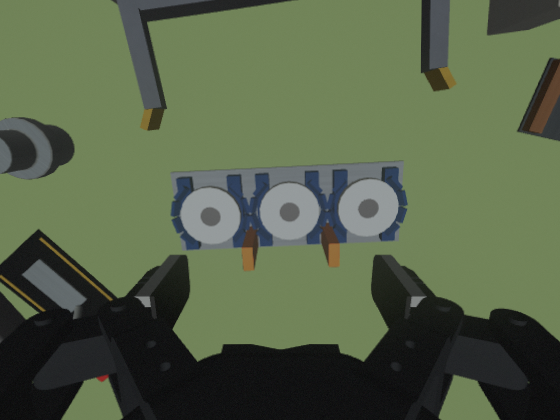

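```bash
python3 - <<'E'
from h import *
np.set_printoptions(precision=4,suppress=True)
o,M,y=state(); p=eyes.get_image('wrist')
im=p['image'][0:140,100:480]; cv2.imwrite('pics/w26z.png',cv2.resize(im,None,fx=2.1,fy=2.1,interpolation=2)[:,:,::-1])
a=lambda v:np.degrees(np.arctan2(v[1],v[0]))
for z in (.034,.038,.042):
    X=back(p,[(166,106),(422,70)],z,o)[:,:2]; print(z,X,np.linalg.norm(X[0]-X[1]),a(X[0]-X[1])-90,X.mean(0))
for q in ['bay','tray','tab_left']: print(q,[(np.round(d['centre'],3),round(d['confidence'],2)) for d in spotter.mark_of(q,p)])
X=back(p,[(173,174),(403,161),(182,250),(400,241)],.004,o)[:,:2]; print('tray',X,X.mean(0),a(X[0]-X[1])-90)
E
```

```text
0.034 [[ 0.7111  0.2087]
 [ 0.7124 -0.058 ]] 0.26676055665172865 0.27126821725856587 [0.7118 0.0754]
0.038 [[ 0.7108  0.2074]
 [ 0.7121 -0.0563]] 0.2636232739226859 0.27126821725856587 [0.7115 0.0755]
0.042 [[ 0.7106  0.206 ]
 [ 0.7118 -0.0545]] 0.26048599119364313 0.27126821725856587 [0.7112 0.0757]
bay []
tray [(array([ 0.569, -0.002,  0.016]), 0.26)]
tab_left [(array([0.543, 0.143, 0.055]), 0.57)]
tray [[ 0.6352  0.229 ]
 [ 0.6161 -0.0498]
 [ 0.5347  0.24  ]
 [ 0.5117 -0.0448]] [0.5744 0.0936] -3.930492619799125
```

View pics/w26z.png

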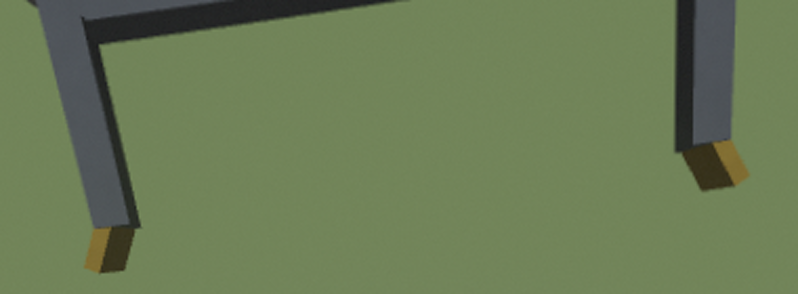

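```bash
python3 - <<'E'
from h import *
np.set_printoptions(precision=4,suppress=True)
o,M,y=state(); p=eyes.get_image('wrist')
a=lambda v:np.degrees(np.arctan2(v[1],v[0]))
c=lambda u,v:(u/2.1+100-.25,v/2.1-.25)
for n,A,B,C,D,zs in (('top',c(128,226),c(693,145),c(85,20),c(695,2),(.034,.038,.042,.046)),('bot',c(139,227),c(677,152),c(100,42),c(677,2),(0,.02,.034))):
  for z in zs:
    X=back(p,[A,B,C,D],z,o)[:,:2]; print(n,z,X[:2].ravel(),np.linalg.norm(X[0]-X[1]),'perp yaw',a(X[0]-X[1])-90,'guides',a(X[2]-X[0]),a(X[3]-X[1]),'mid',X[:2].mean(0))
E
```

```text
top 0.034 [ 0.7111  0.216   0.7134 -0.0656] 0.2816221147810162 perp yaw 0.4727294015463599 guides -1.3171104345810023 0.5399821270185584 mid [0.7122 0.0752]
top 0.038 [ 0.7108  0.2146  0.7131 -0.0638] 0.2783246574236122 perp yaw 0.4727294015463741 guides -1.3171104345810187 0.5399821270185752 mid [0.7119 0.0754]
top 0.042 [ 0.7105  0.2131  0.7128 -0.0619] 0.2750272000662083 perp yaw 0.4727294015463883 guides -1.3171104345809992 0.5399821270185923 mid [0.7116 0.0756]
top 0.046 [ 0.7102  0.2116  0.7125 -0.0601] 0.27172974270880423 perp yaw 0.4727294015463741 guides -1.3171104345810158 0.5399821270185815 mid [0.7113 0.0758]
bot 0 [ 0.7123  0.2224  0.7137 -0.0729] 0.2953794664974913 perp yaw 0.27968157084431766 guides -0.8884296743541744 0.9656593716285905 mid [0.713  0.0748]
bot 0.02 [ 0.7109  0.2155  0.7123 -0.0641] 0.27965203851442666 perp yaw 0.27968157084428924 guides -0.8884296743541796 0.9656593716285797 mid [0.7116 0.0757]
bot 0.034 [ 0.7099  0.2106  0.7113 -0.058 ] 0.2686428389262816 perp yaw 0.27968157084430345 guides -0.8884296743541715 0.9656593716285629 mid [0.7106 0.0763]
```

```bash

python3 -c "
from h import *
plan([.535,.0505,.30],-4.2)"
python3 -m crank '[[0,0.01,-0.02,-14,10,10,0.1],[0,0.005,-0.02,-18,12,18,0.1],[0,0,-0.01,-18,12,22,0.1],[0,0,0,-15,8,22,0.1],[0,0,0,-8,4,14,0.1],[0,0,0,0,0,5,0.1],[0,0,0,0,0,0,0.1],[0,0,0,0,0,0,0.1]]'
python3 - <<'E'
from h import *
plan([.535,.0505,.30],-4.2)
p=eyes.get_image('wrist');save(p,'w27.png')
print([(np.round(d['centre'],4),round(d['confidence'],2)) for d in spotter.mark_of('tab_right',p)])
E
```

```text
t 41.68 pos [619.7 101.1 408.1] yaw -7.12 q6 1.74 F [ 0.1 -0.2  0.1] open 85.6
shift [-76.   60.7 109.3] turn [-0.001  0.016 -0.051]
t: 42.35
tool_pos: [0.5386, 0.0661, 0.3181]
tool_rot: [-3.138, 0.096, -0.014]
contact_force: [0.5, 1.0, 0.3]
opening: 0.0383
t 42.35 pos [538.6  66.1 318.1] yaw -3.50 q6 1.62 F [0.5 1.  0.3] open 38.3
shift [-2.8 15.9 18. ] turn [-0.003 -0.009  0.012]
[(array([0.5383, 0.0518, 0.0549]), 0.87)]
```

View pics/w27.png

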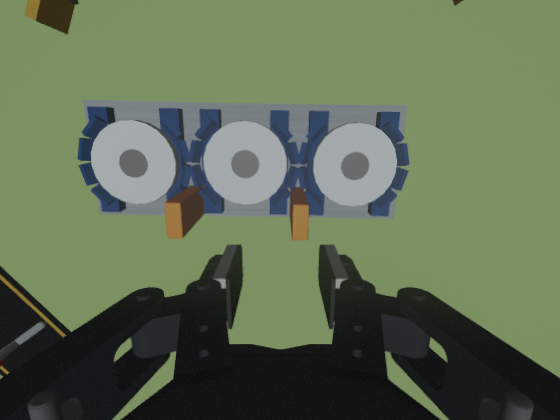

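```bash
python3 - <<'E'
from h import *
np.set_printoptions(precision=4,suppress=True)
o,M,y=state(); p=eyes.get_image('wrist')
c=cv2.resize(p['image'][180:250,150:330],None,fx=4,fy=4,interpolation=2); cv2.imwrite('pics/w27z.png',c[:,:,::-1])
print(back(p,[(292,204),(306,204),(293,240),(308,239)],.072,o), back(p,[(299.7,221.7)],.072,o))
X=back(p,[(84,100),(406,107),(100,215),(394,218)],.004,o)[:,:2];print(X.mean(0))
E
```

```text
[[0.5516 0.0561 0.072 ]
 [0.551  0.0459 0.072 ]
 [0.5235 0.0568 0.072 ]
 [0.5236 0.0454 0.072 ]] [[0.5377 0.0511 0.072 ]]
[0.5758 0.0944]
```

View pics/w27z.png

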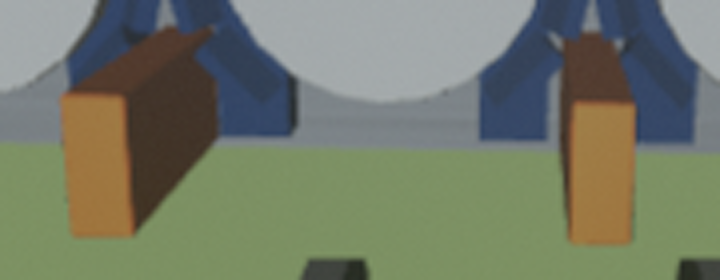

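```bash

python3 -m crank '[[0,-0.006,0.008,-2,9,8,0.1],[0,-0.003,0.004,-1,6,14,0.1],[0,0,0,0,3,16,0.1],[0,0,0,0,0,8,0.1],[0,0,0,0,0,0,0.1],[0,0,0,0,0,0,0.1]]'
python3 -c "
from h import *
plan([.536,.0505,.213],-4.2)"
```

```text
t: 43.0
tool_pos: [0.5375, 0.046, 0.2721]
tool_rot: [-3.137, 0.117, -0.01]
contact_force: [0.1, 0.1, -0.6]
opening: 0.0387
t 43.00 pos [537.5  46.  272.1] yaw -4.29 q6 1.59 F [ 0.1  0.1 -0.6] open 38.7
shift [-2.2 -4.2 59.1] turn [-0.003 -0.007 -0.001]
```

```bash

python3 -m crank '[[0,-0.008,0,-2,-4,3,0.1],[0,-0.002,0,-1,-1.5,10,0.1],[0,0,0,0,0,12,0.1],[0,0,0,-0.5,0,5,0.1],[0,0,0,0,0,0,0.1],[0,0,0,0,0,0,0.1]]'
python3 - <<'E'
from h import *
plan([.536,.0505,.213],-4.2)
p=eyes.get_image('wrist');save(p,'w28.png')
E
```

```text
t: 43.5
tool_pos: [0.5343, 0.0528, 0.2397]
tool_rot: [-3.137, 0.116, 0.005]
contact_force: [0.4, 1.1, -0.1]
opening: 0.038
t 43.50 pos [534.3  52.8 239.7] yaw -4.25 q6 1.60 F [ 0.4  1.1 -0.1] open 38.0
shift [ 1.9  2.3 26.6] turn [-0.003  0.004 -0.001]
```

View pics/w28.png

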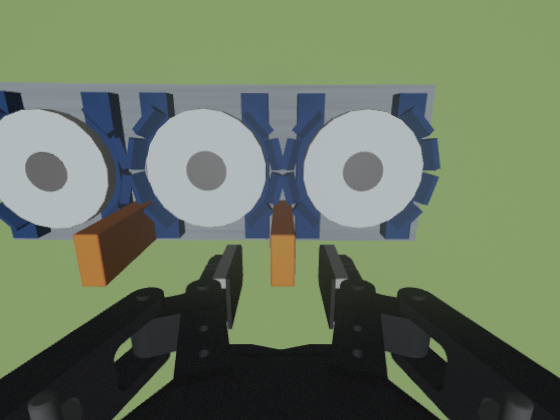

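Tab top at (283,260), centred between the open pads (~281). Going down the last 27 mm.

```bash

python3 -m crank '[[0,0,0,1,1,6,0.1],[0,0,0,0.5,0.5,10,0.1],[0,0,0,0,0,8,0.1],[0,0,0,0,0,3,0.1],[0,0,0,0,0,0,0.1],[0,0,0,0,0,0,0.1]]'
python3 - <<'E'
from h import *
plan([.536,.0505,.213],-4.2)
p=eyes.get_image('wrist');save(p,'w29.png')
E
```

```text
t: 44.05
tool_pos: [0.5362, 0.051, 0.2105]
tool_rot: [-3.136, 0.117, 0.003]
contact_force: [-0.5, 0.5, -0.5]
opening: 0.0382
t 44.05 pos [536.2  51.  210.5] yaw -4.27 q6 1.60 F [-0.5  0.5 -0.5] open 38.2
shift [-0.2  0.5 -2.5] turn [-0.003  0.002 -0.001]
```

View pics/w29.png

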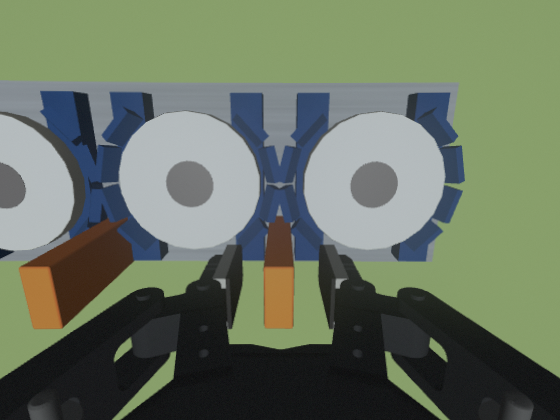

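```bash

python3 -m crank '[[0,0,0,0,0,0,0.5],[0,0,0,0,0,0,1],[0,0,0,0,0,0,1],[0,0,0,0,0,0,1],[0,0,0,0,0,0,1]]' 60
python3 - <<'E'
from h import *
plan([.536,.0505,.2105],-4.2)
p=eyes.get_image('wrist');save(p,'w30.png')
E
```

```text
t: 44.52
tool_pos: [0.5363, 0.051, 0.211]
tool_rot: [-3.137, 0.116, 0.001]
contact_force: [0.1, 1.4, -1.2]
opening: 0.0113
t 44.52 pos [536.3  51.  211. ] yaw -4.24 q6 1.60 F [ 0.1  1.4 -1.2] open 11.3
shift [-0.3  0.5  0.5] turn [-0.002  0.001 -0.001]
```

View pics/w30.png

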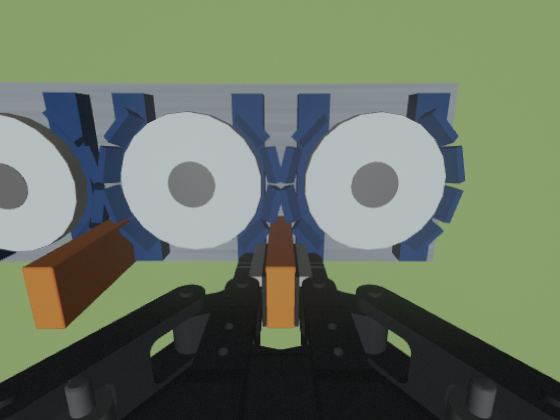

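```bash

python3 -m crank '[[0,0,-0.005,3,1,0,1],[0,0,-0.01,6,2,0,1],[0,0,-0.015,8,2.5,0,1],[0,0,-0.015,9,2.5,0,1],[0,0,-0.015,9,2.5,0,1],[0,0,-0.015,7,2.5,0,1],[0,0,-0.01,4,2,0,1],[0,0,0,0,0,0,1]]'
python3 - <<'E'
from h import *
plan([.5935,.0295,.211],0)
p=eyes.get_image('wrist');save(p,'w31.png')
E
```

```text
t: 45.23
tool_pos: [0.58, 0.0355, 0.2125]
tool_rot: [-3.138, -0.035, 0.033]
contact_force: [0.2, -0.8, -1.0]
opening: 0.0112
t 45.23 pos [580.   35.5 212.5] yaw 1.29 q6 1.48 F [ 0.2 -0.8 -1. ] open 11.2
shift [13.4  6.3  1.2] turn [-0.004  0.021  0.023]
```

View pics/w31.png

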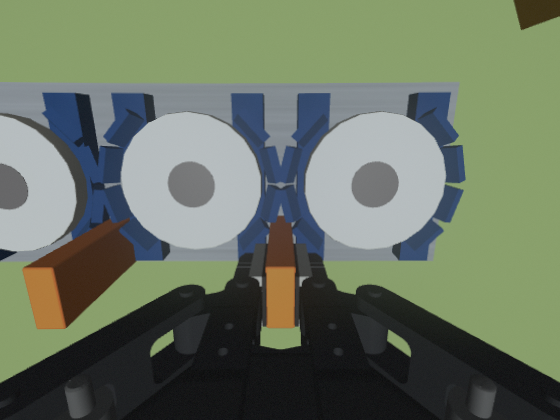

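```bash

python3 -m crank '[[0,0.015,0.01,3,2,0.5,1],[0,0.008,0.007,4,2,0.3,1],[0,0,0.003,3,1.5,0,1],[0,0,0,0,0,0,1],[0,0,0,0,0,0,1]]'
python3 - <<'E'
from h import *
plan([.5935,.0295,.211],0)
t=eyes.get_image('top');cv2.imwrite('pics/t8.png',cv2.resize(t['image'][70:230,180:320],None,fx=4,fy=3.7,interpolation=2)[:,:,::-1])
s=eyes.get_image('side')
for n,pic in (('t',t),('s',s)):
  for q in ['tray','bay','nest1','lifter']: print(n,q,[(np.round(d['centre'],4),round(d['confidence'],2)) for d in spotter.mark_of(q,pic)])
E
```

```text
t: 45.7
tool_pos: [0.5889, 0.0307, 0.211]
tool_rot: [-3.137, -0.002, 0.002]
contact_force: [-3.0, 2.4, 1.3]
opening: 0.0112
t 45.70 pos [588.9  30.7 211. ] yaw 0.07 q6 1.49 F [-3.   2.4  1.3] open 11.2
shift [4.6 1.2 0. ] turn [-0.004  0.001  0.001]
t tray [(array([0.4218, 0.3727, 0.045 ]), 0.48)]
t bay []
t nest1 [(array([0.6217, 0.1686, 0.015 ]), 0.85), (array([ 0.6254, -0.0135,  0.0146]), 0.56), (array([0.5038, 0.4276, 0.0019]), 0.46)]
t lifter [(array([0.4219, 0.3699, 0.    ]), 0.73)]
s tray [(array([ 0.625 ,  0.0789, -0.0031]), 0.8)]
s bay [(array([ 0.4636,  0.538 , -0.0009]), 0.73), (array([0.7482, 0.0785, 0.0021]), 0.71), (array([0.4187, 0.371 , 0.0005]), 0.29)]
s nest1 [(array([ 0.6256, -0.0093,  0.0205]), 0.89), (array([0.6263, 0.0807, 0.0139]), 0.76), (array([0.6241, 0.17  , 0.0159]), 0.73)]
s lifter [(array([ 0.7644, -0.1609, -0.0013]), 0.69), (array([ 0.423 ,  0.3776, -0.    ]), 0.64), (array([ 0.5419, -0.3177,  0.0012]), 0.31)]
```

View pics/t8.png

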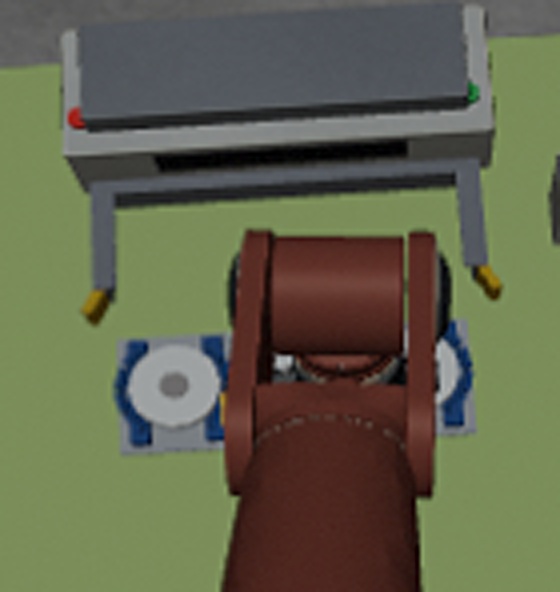

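```bash

python3 -m crank '[[0,0,0,5,0.5,0,1],[0,0,0,9,0.3,0,1],[0,0,0,10,0,0,1],[0,0,0,8,0,0,1],[0,0,0,0,0,0,1]]'
python3 - <<'E'
from h import *
plan([.7115,.0295,.211],0)
p=eyes.get_image('wrist');save(p,'w32.png')
E
```

```text
t: 46.62
tool_pos: [0.6204, 0.0299, 0.2114]
tool_rot: [-3.139, -0.006, 0.013]
contact_force: [0.8, -0.2, -3.2]
opening: 0.0115
t 46.62 pos [620.4  29.9 211.4] yaw 0.22 q6 1.49 F [ 0.8 -0.2 -3.2] open 11.5
shift [91.1  0.7 -0.3] turn [-0.003  0.008  0.004]
```

View pics/w32.png

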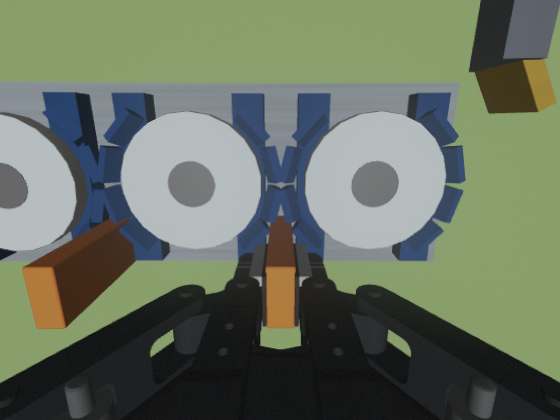

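```bash
python3 - <<'E'
from h import *
np.set_printoptions(precision=4,suppress=True)
o,M,y=state(); p=eyes.get_image('wrist')
cv2.imwrite('pics/w32z.png',cv2.resize(p['image'][0:140,400:560],None,fx=4.5,fy=4,interpolation=2)[:,:,::-1])
print(back(p,[(458,83.5)],.004,o)); 
for z in (.0,.034,.041): print(z,back(p,[(471,71),(481,2),(498,60)],z,o))
E
```

```text
[[ 0.7062 -0.0647  0.004 ]]
0.0 [[ 0.7128 -0.0726  0.    ]
 [ 0.7446 -0.0716  0.    ]
 [ 0.718  -0.0857  0.    ]]
0.034 [[ 0.7081 -0.0533  0.034 ]
 [ 0.7339 -0.0525  0.034 ]
 [ 0.7123 -0.064   0.034 ]]
0.041 [[ 0.7071 -0.0494  0.041 ]
 [ 0.7317 -0.0486  0.041 ]
 [ 0.7111 -0.0595  0.041 ]]
```

View pics/w32z.png

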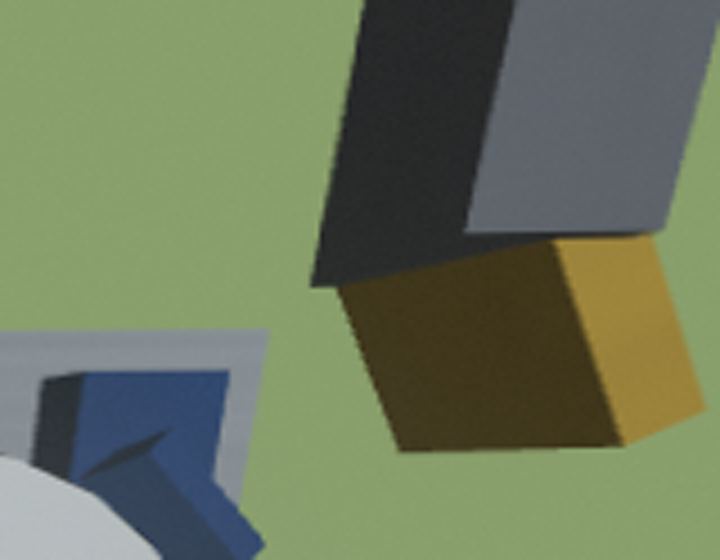

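```bash

python3 -m crank '[[0,0.006,0.003,0,2.5,0,1],[0,0.002,0.001,1,1.5,0,1],[0,0,0,0,0,0,1],[0,0,0,0,0,0,1]]'
python3 -c "
from h import *
plan([.7115,.0272,.211],0)"
python3 -m crank '[[0,0,0,5,0,0,1],[0,0,0,8,0,0,1],[0,0,0,8,0,0,1],[0,0,0,8,0,0,1],[0,0,0,0,0,0,1]]'
python3 - <<'E'
from h import *
plan([.7115,.0272,.211],0)
p=eyes.get_image('wrist');save(p,'w33.png')
E
```

```text
t: 47.05
tool_pos: [0.6201, 0.0267, 0.2111]
tool_rot: [-3.137, -0.001, 0.0]
contact_force: [0.1, 2.5, -1.2]
opening: 0.0114
t 47.05 pos [620.1  26.7 211.1] yaw 0.04 q6 1.49 F [ 0.1  2.5 -1.2] open 11.4
shift [91.4 -0.5  0.1] turn [-0.005  0.     0.001]
t: 47.47
tool_pos: [0.6471, 0.0257, 0.2118]
tool_rot: [-3.14, -0.003, 0.02]
contact_force: [1.4, -0.4, -2.9]
opening: 0.0111
t 47.47 pos [647.1  25.7 211.8] yaw 0.11 q6 1.49 F [ 1.4 -0.4 -2.9] open 11.1
shift [64.4 -1.4 -0.1] turn [-0.002  0.013  0.002]
```

View pics/w33.png

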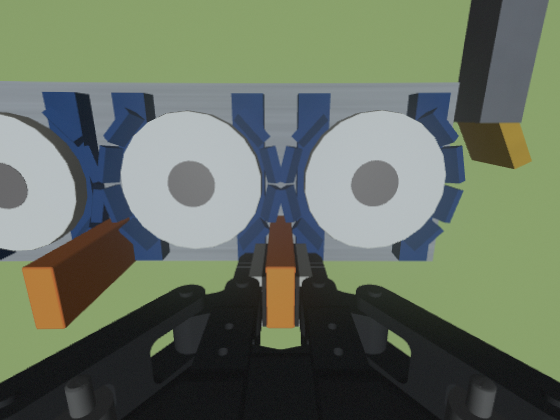

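```bash

python3 -m crank '[[0,0.008,0.001,4,-0.8,0,1],[0,0.003,0.001,8,0,0,1],[0,0.001,0,8,0,0,1],[0,0.001,0,8,0,0,1],[0,0,0,4,0,0,1],[0,0,0,0,0,0,1]]'
python3 -c "
from h import *
plan([.7115,.0272,.211],0)"
python3 -m crank '[[0,0.008,0,4,0,0,1],[0,0.002,0,6,0,0,1],[0,0,0,6,0,0,1],[0,0,0,4,0,0,1]]'
python3 - <<'E'
from h import *
plan([.7115,.0272,.211],0)
p=eyes.get_image('wrist');save(p,'w34.png')
E
```

```text
t: 48.02
tool_pos: [0.6758, 0.0258, 0.2119]
tool_rot: [-3.141, -0.002, 0.023]
contact_force: [1.0, 0.9, -2.0]
opening: 0.0111
t 48.02 pos [675.8  25.8 211.9] yaw 0.09 q6 1.50 F [ 1.   0.9 -2. ] open 11.1
shift [35.7 -1.3  0.4] turn [-0.001  0.015  0.002]
t: 48.35
tool_pos: [0.6931, 0.0259, 0.2118]
tool_rot: [-3.141, -0.005, 0.024]
contact_force: [-7.3, -0.4, 4.9]
opening: 0.0113
t 48.35 pos [693.1  25.9 211.8] yaw 0.17 q6 1.50 F [-7.3 -0.4  4.9] open 11.3
shift [18.4 -1.3  0.5] turn [-0.     0.015  0.003]
```

View pics/w34.png

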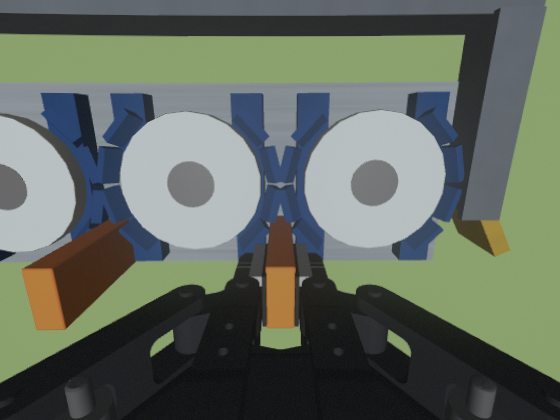

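```bash

python3 -m crank '[[0,0.01,0.002,4,-0.8,0,1],[0,0.003,0.001,5,0,0,1],[0,0,0,5,0,0,1],[0,0,0,3,0,0,1],[0,0,0,0,0,0,1]]'
python3 -c "
from h import *
plan([.7115,.0272,.211],0)"
python3 -m crank '[[0,0.01,0,3,0,0,1],[0,0.003,0,3,0,0,1],[0,0,0,3,0,0,1]]'
python3 - <<'E'
from h import *
plan([.7115,.0272,.211],0)
p=eyes.get_image('wrist');save(p,'w35.png')
E
```

```text
t: 48.82
tool_pos: [0.7085, 0.0265, 0.2115]
tool_rot: [3.142, 0.001, -0.015]
contact_force: [-0.9, -0.1, -0.6]
opening: 0.0113
t 48.82 pos [708.5  26.5 211.5] yaw 0.05 q6 1.50 F [-0.9 -0.1 -0.6] open 11.3
shift [ 3.  -0.7  0.4] turn [0.    0.01  0.001]
t: 49.07
tool_pos: [0.7149, 0.0267, 0.2112]
tool_rot: [-3.142, -0.002, 0.015]
contact_force: [-20.3, 0.3, 16.2]
opening: 0.0114
t 49.07 pos [714.9  26.7 211.2] yaw 0.09 q6 1.50 F [-20.3   0.3  16.2] open 11.4
shift [-3.4 -0.5  0.2] turn [-0.     0.01   0.002]
```

View pics/w35.png

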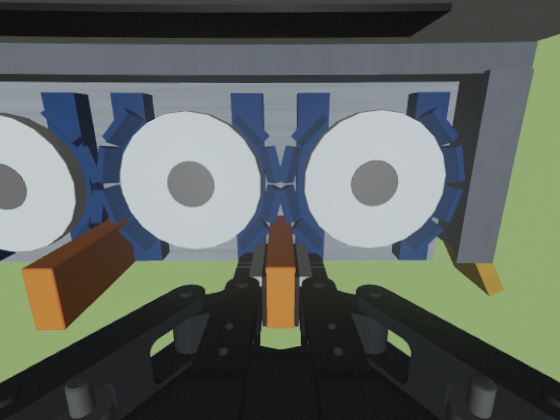

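```bash

python3 -m crank '[[0,0.006,0,-0.5,0,0,1],[0,0,0,0,0,0,1],[0,0,0,0,0,0,1]]'
python3 -c "
from h import *
plan([.7115,.0272,.211],0)"
python3 -m crank '[[0,0,0,0,0,0,0.6],[0,0,0,0,0,0,0.3],[0,0,0,0,0,0,0.1],[0,0,0,0,0,0,0.1],[0,0,0,0,0,0,0.1]]'
python3 - <<'E'
from h import *
plan([.7115,.0272,.211],0)
p=eyes.get_image('wrist');save(p,'w36.png')
E
```

```text
t: 49.37
tool_pos: [0.7138, 0.0266, 0.2111]
tool_rot: [-3.141, -0.002, 0.007]
contact_force: [-2.0, -0.6, 1.6]
opening: 0.0112
t 49.37 pos [713.8  26.6 211.1] yaw 0.07 q6 1.50 F [-2.  -0.6  1.6] open 11.2
shift [-2.3 -0.6  0.1] turn [-0.     0.004  0.001]
t: 49.78
tool_pos: [0.7147, 0.0262, 0.211]
tool_rot: [-3.142, 0.001, 0.001]
contact_force: [-1.1, 1.2, 0.4]
opening: 0.0386
t 49.78 pos [714.7  26.2 211. ] yaw -0.04 q6 1.50 F [-1.1  1.2  0.4] open 38.6
shift [-3.2 -1.  -0. ] turn [-0.     0.    -0.001]
```

View pics/w36.png

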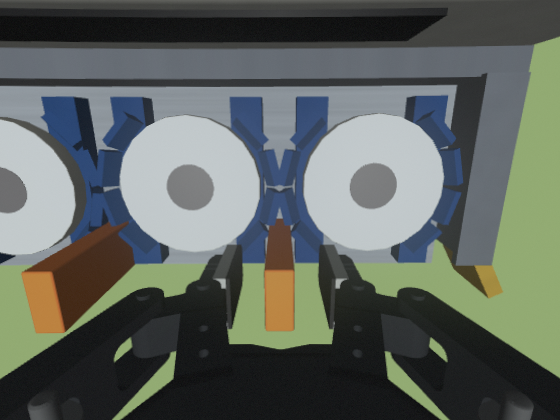

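Home against the stop. Rise straight up and back off to check everything.

```bash

python3 -m crank '[[0,0,0,0,0,-6,0.1],[0,0,0,0,0,-12,0.1],[0,0,0,0,0,-18,0.1],[0,0,0,-1,0,-22,0.1],[0,0,0,-3,0,-25,0.1],[0,0,0,-10,0,-25,0.1],[0,0,0,-20,0,-25,0.1],[0,0,0,-30,0,-25,0.1]]'
python3 -m crank '[[0,0,0,-35,0,-15,0.1],[0,0,0,-35,0,-5,0.1],[0,0,0,-35,0,0,0.1],[0,0,0,-35,0,0,0.1],[0,0,0,-35,0,0,0.1],[0,0,0,-20,0,0,0.1],[0,0,0,0,0,0,0.1],[0,0,0,0,0,0,0.1]]'
python3 - <<'E'
from h import *
plan([.7115,.0272,.211],0)
t=eyes.get_image('top'); s=eyes.get_image('side'); p=eyes.get_image('wrist');save(p,'w37.png');save(t,'t9.png');save(s,'s9.png')
for n,pic in (('t',t),('s',s),('w',p)):
  for q in ['tray','bay','nest1','disc1','lifter','mat']: print(n,q,[(np.round(d['centre'],4),round(d['confidence'],2)) for d in spotter.mark_of(q,pic)])
cv2.imwrite('pics/t9z.png',cv2.resize(t['image'][70:280,110:320],None,fx=2.8,fy=2.8,interpolation=2)[:,:,::-1])
cv2.imwrite('pics/s9z.png',cv2.resize(s['image'][110:260,210:450],None,fx=3.2,fy=3.2,interpolation=2)[:,:,::-1])
E
```

```text
t: 50.5
tool_pos: [0.6506, 0.0259, 0.3735]
tool_rot: [-3.141, 0.002, 0.014]
contact_force: [0.5, 0.0, 0.3]
opening: 0.0387
t: 51.17
tool_pos: [0.444, 0.0267, 0.4155]
tool_rot: [3.139, -0.002, 0.04]
contact_force: [-0.0, -0.4, 0.1]
opening: 0.0379
t 51.17 pos [444.   26.7 415.5] yaw -0.06 q6 1.46 F [-0.  -0.4  0.1] open 37.9
shift [262.2  -1.4 211.2] turn [ 0.003 -0.025 -0.001]
t tray [(array([0.7483, 0.0722, 0.0023]), 0.77), (array([0.463 , 0.5391, 0.0029]), 0.51)]
t bay []
t nest1 [(array([ 0.7492, -0.0205,  0.0144]), 0.95), (array([0.7493, 0.1662, 0.0199]), 0.92), (array([0.7528, 0.0752, 0.0207]), 0.79)]
t disc1 [(array([0.7489, 0.167 , 0.0149]), 0.93), (array([ 0.2181, -0.2914, -0.0031]), 0.89), (array([ 2.886e-01, -3.982e-01,  1.000e-04]), 0.87), (array([0.7526, 0.0667, 0.0142]), 0.81), (array([ 0.7513, -0.0191,  0.0148]), 0.56)]
t lifter [(array([0.7122, 0.116 , 0.0577]), 0.69), (array([4.205e-01, 3.686e-01, 4.000e-04]), 0.56), (array([0.7128, 0.0294, 0.0597]), 0.48), (array([0.7449, 0.1631, 0.0187]), 0.27)]
t mat [(array([0.423 , 0.3764, 0.0009]), 0.74)]
s tray [(array([ 0.7493,  0.0738, -0.0008]), 0.9)]
s bay [(array([0.7485, 0.0751, 0.002 ]), 0.97), (array([0.7476, 0.1665, 0.0148]), 0.42)]
s nest1 [(array([ 0.7507, -0.016 ,  0.0202]), 0.64), (array([0.75  , 0.074 , 0.0106]), 0.62), (array([0.7475, 0.1638, 0.0171]), 0.6), (array([0.6858, 0.366 , 0.0025]), 0.6)]
s disc1 [(array([ 0.2172, -0.2935, -0.001 ]), 0.98), (array([ 0.2885, -0.3998,  0.0019]), 0.69), (array([0.7433, 0.0748, 0.0161]), 0.68), (array([0.7489, 0.1699, 0.0181]), 0.62), (array([ 0.7498, -0.0216,  0.0184]), 0.6)]
s lifter [(array([ 0.4225,  0.3754, -0.0006]), 0.8)]
s mat [(array([0.4238, 0.3712, 0.0027]), 0.82), (array([0.6883, 0.3676, 0.0021]), 0.37)]
w tray []
w bay []
w nest1 []
w disc1 [(array([ 2.159e-01, -2.964e-01,  1.000e-04]), 0.6)]
w lifter []
w mat [(array([0.4193, 0.3728, 0.0016]), 0.98)]
```

View pics/t9z.png

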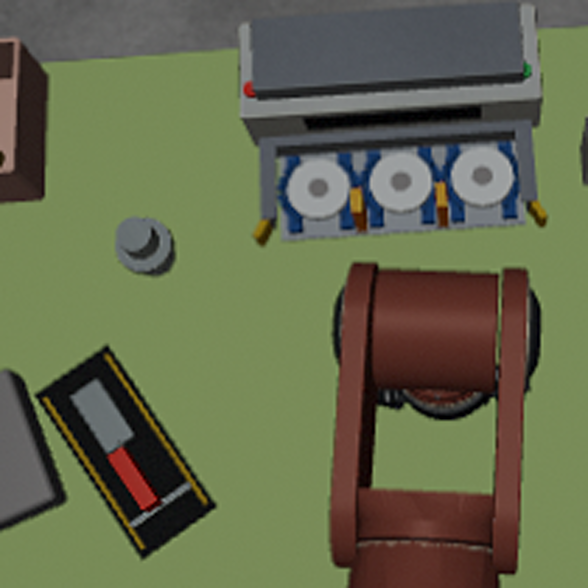

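View pics/s9z.png

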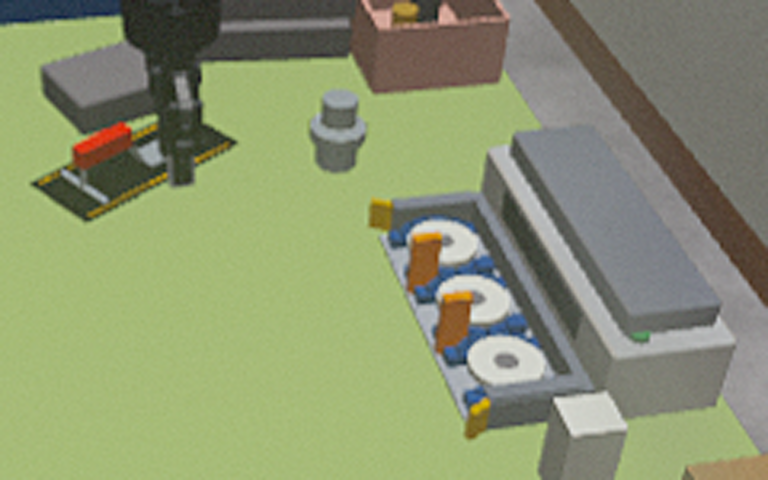

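```bash
python3 -c "
from station import ctrl
print(ctrl.finish_job()); print(ctrl.get_obs()['t'])"
```

```text
the job is handed in; nothing more can be done
None
the job is handed in; nothing more can be done
```

The job is handed in, finished at about 51 s of the 210 s allowed; no verdict is reported.

**What I did:** I lifted all three white discs off their rests with the lifter and seated one in each nest. I then stood the lifter back on its mat and gripped the tray by its right tab. From there I straightened it and slid it into the bay until the wrist felt about 20 N from the stop, then released it and backed off.

**What the last checks showed:**
- **Discs:** in the top and side pictures all three lie flat in their nests. The network put two of the discs 7–9 mm from their nests (one in the top picture, one in the side picture). I took these as detection noise, because the pictures show the discs centred and the other readings agree with the nests.
- **Tray:** found at about (0.749, 0.073) m against the bay at about (0.7485, 0.075) m, straight against the stop.
- **Lifter:** found at about (0.422, 0.372) m against the mat at about (0.422, 0.374) m, level and lengthwise.
- **Bystanders:** I saw none of them move in the pictures, but I did not measure them again after the start.
- **Bay position:** before the push, estimates of its sideways position differed by about 3 mm (0.0745 to 0.0785 m). I moved the tray about 3 mm to the right at the entrance, and it went in without rubbing the guides.
- **Unused checks:** the last wrist picture did not show the tray, and the top picture never found the bay, so the final comparison rests on the top and side views.

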